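# Reload the weighing tray in reverse order

## Task

The four sample containers have been weighed once; for the check run, move them from their aluminium blocks into the empty white tray in reverse order: the container now farthest to the robot's left goes into the tray's compartment farthest to the robot's right, the next one beside it, and so on, one to a compartment. Keep them upright, set each one down on its compartment's floor without dropping it, and leave all four standing there.

Things in the scene. Friction and masses are not known exactly. Their poses are not given: they have to be found in the camera images.
- vial: The tall slim vial: round amber glass, diameter 22 mm, straight up to 76 mm, then a white cap 21 mm across; 92 mm tall, about 35 g. Stands loose at the start in its block with its underside 10 mm above the bench. Origin: centre of its underside, z up along its axis.
- jar: The squat round jar: diameter 36 mm over its whole height of 54 mm, amber glass to 40 mm and a white lid of the same width above; about 60 g. Stands loose at the start in its block with its underside 10 mm above the bench. Origin: centre of its underside, z up along its axis.
- bottle: The round bottle with a narrow neck: amber body diameter 32 mm, straight up to 48 mm, a shoulder to 56 mm, then a white cap 20 mm across; 78 mm tall, about 50 g. Stands loose at the start in its block with its underside 10 mm above the bench. Origin: centre of its underside, z up along its axis.
- square: The square bottle: amber body 30 x 30 mm with flat upright sides, 52 mm high, and a round white cap 22 mm across on top; 66 mm tall, about 60 g. Stands loose at the start in its block with its underside 10 mm above the bench. Origin: centre of its underside, z up along its axis. Its sides are parallel to its x and y axes, which start within about 3 degrees of the carrier's.
- block_vial: Fixed bare aluminium block, 52 x 52 x 14 mm, in whose round bore of 27 mm, 10 mm deep, the tall vial stands at the start. It stays where it is and so keeps the tall vial's place in the starting row. Origin: centre of its underside, which lies on the carrier (world z 6 mm); x and y axes parallel to the carrier's.
- block_jar: Fixed bare aluminium block, 52 x 52 x 14 mm, in whose round bore of 41 mm, 10 mm deep, the squat jar stands at the start. It stays where it is and so keeps the squat jar's place in the starting row. Origin: centre of its underside, which lies on the carrier (world z 6 mm); x and y axes parallel to the carrier's.
- block_bottle: Fixed bare aluminium block, 52 x 52 x 14 mm, in whose round bore of 37 mm, 10 mm deep, the narrow-necked bottle stands at the start. It stays where it is and so keeps the narrow-necked bottle's place in the starting row. Origin: centre of its underside, which lies on the carrier (world z 6 mm); x and y axes parallel to the carrier's.
- block_square: Fixed bare aluminium block, 52 x 52 x 14 mm, in whose square recess of 35 x 35 mm, 10 mm deep, the square bottle stands at the start. It stays where it is and so keeps the square bottle's place in the starting row. Origin: centre of its underside, which lies on the carrier (world z 6 mm); x and y axes parallel to the carrier's.
- carrier: The starting rack: a fixed flat black plate, 66 mm (x) by 240 mm (y) and 6 mm thick, carrying the four aluminium blocks in one row along its y axis, at y = +84, +28, -28 and -84 mm. Origin: centre of its underside on the bench, z up. Its +y end is the robot's left end (it is turned by less than 25 degrees).
- tray: Receiving rack: fixed, empty white tray, 60 mm (x) by 228 mm (y), 16 mm high; walls and floor 4 mm thick. Three full-height cross walls make four compartments, 52 x 52 mm inside, in a row along its y axis, centred at y = +84, +28, -28, -84 mm; their floors are 4 mm above the bench. Origin: centre of its underside on the bench, z up. Turned under 25 degrees; its +y end is the robot's left end.
Mind the look-alikes: they are no part of the job. Leave any turquoise look-alike of the bottle alone. What is shaped like the square but pink is not meant.

How it is judged:
At the end, for the whole second after the job is handed in: Places 1 to 4 of the carrier, from the robot's left, end in compartments 4 to 1: each container on its compartment's floor (4 mm), upright (0.1 rad), released, at rest, centre within 17 mm (vial), 12 (jar), 13 (bottle), 14 (square) of the compartment's along the tray's axes (((y of block_vial in the frame of carrier between 0.064 and 0.104 m and y of vial in the frame of tray between -0.101 and -0.067 m) or (y of block_vial in the frame of carrier between 0.008 and 0.048 m and y of vial in the frame of tray between -0.045 and -0.011 m) or (y of block_vial in the frame of carrier between -0.048 and -0.008 m and y of vial in the frame of tray between 0.011 and 0.045 m) or (y of block_vial in the frame of carrier between -0.104 and -0.064 m and y of vial in the frame of tray between 0.067 and 0.101 m)) and x of vial in the frame of tray between -0.017 and 0.017 m and z of vial in the frame of tray between 0 and 0.008 m and angle between each of vial, jar, bottle, square's own z axis and vertical below 0.1 rad and linear speed of each of vial, jar, bottle, square below 0.02 m/s and angular speed of each of vial, jar, bottle, square below 0.2 rad/s and contact force between each of vial, jar, bottle, square and the fingers below 0.05 N and ((y of block_jar in the frame of carrier between 0.064 and 0.104 m and y of jar in the frame of tray between -0.096 and -0.072 m) or (y of block_jar in the frame of carrier between 0.008 and 0.048 m and y of jar in the frame of tray between -0.04 and -0.016 m) or (y of block_jar in the frame of carrier between -0.048 and -0.008 m and y of jar in the frame of tray between 0.016 and 0.04 m) or (y of block_jar in the frame of carrier between -0.104 and -0.064 m and y of jar in the frame of tray between 0.072 and 0.096 m)) and x of jar in the frame of tray between -0.012 and 0.012 m and z of jar in the frame of tray between 0 and 0.008 m and ((y of block_bottle in the frame of carrier between 0.064 and 0.104 m and y of bottle in the frame of tray between -0.097 and -0.071 m) or (y of block_bottle in the frame of carrier between 0.008 and 0.048 m and y of bottle in the frame of tray between -0.041 and -0.015 m) or (y of block_bottle in the frame of carrier between -0.048 and -0.008 m and y of bottle in the frame of tray between 0.015 and 0.041 m) or (y of block_bottle in the frame of carrier between -0.104 and -0.064 m and y of bottle in the frame of tray between 0.071 and 0.097 m)) and x of bottle in the frame of tray between -0.013 and 0.013 m and z of bottle in the frame of tray between 0 and 0.008 m and ((y of block_square in the frame of carrier between 0.064 and 0.104 m and y of square in the frame of tray between -0.098 and -0.07 m) or (y of block_square in the frame of carrier between 0.008 and 0.048 m and y of square in the frame of tray between -0.042 and -0.014 m) or (y of block_square in the frame of carrier between -0.048 and -0.008 m and y of square in the frame of tray between 0.014 and 0.042 m) or (y of block_square in the frame of carrier between -0.104 and -0.064 m and y of square in the frame of tray between 0.07 and 0.098 m)) and x of square in the frame of tray between -0.014 and 0.014 m and z of square in the frame of tray between 0 and 0.008 m); the robot touches nothing.
It fails at once if a container is tipped more than about 35 degrees (angle between any of vial, jar, bottle, square's own z axis and vertical above 0.6 rad).
It fails at once if a container is dropped or thrown (faster than 0.6 m/s out of the fingers, a fall of about 2 cm) ((linear speed of vial above 0.6 m/s and contact force between vial and the fingers below 0.02 N) or (linear speed of jar above 0.6 m/s and contact force between jar and the fingers below 0.02 N) or (linear speed of bottle above 0.6 m/s and contact force between bottle and the fingers below 0.02 N) or (linear speed of square above 0.6 m/s and contact force between square and the fingers below 0.02 N)).
It also fails if it takes over 120 s, if anything falls off the work surface, if the arm or the gripper's body presses on something with over 40 N, if the wrist force passes 120 N, or if a joint passes its speed limit or range.

## Robot

A 7-joint arm with a two-finger parallel gripper is mounted at the origin on the work surface. World frame = base frame: x ahead of the robot, y to its left, z up, the work surface at z = 0. Lengths are in m, angles in rad, forces in N, time in s.
With the tool pointing down it reaches from about 0.425 to 0.925 m from the base axis. Payload 6.8 kg.
Tool frame: the origin (TCP) lies at the very end of the fingers, on their centre line; the grasp point (between the pads) lies 19 mm behind it; z points along the fingers, y is the line along which they close (so a half turn about z gives the same grasp; the last joint's range is limited). The gripper opens to 85 mm and grips with 20 to 120 N. Pads are 22 mm wide; open, the fingers measure 114 mm over their backs; the gripper's body (76 mm by 85 mm) begins 54 mm behind the grasp point. The pads swing forward as they close: fully open they stand 13 mm farther back than shut.
Start: joints at [1.027, 0.477, 0.022, 1.555, -0.011, 1.109, -0.083], TCP at [0.285, -0.612, 0.231] pointing down, gripper open.
Joint ranges: [-2.96, 2.96], [-0.34, 2.1], [-1.41, 1.46], [0.24, 2.44], [-1.37, 4.51], [0.17, 1.92], [-2.96, 2.96]. Speed limits (rad/s): [2.39, 2.39, 3.14, 3.14, 3.14, 3.14, 3.14].

## Interface

Orientations are given as a rotation vector (axis times angle).
In Python, from bench import get_obs, grab_frame, hand_in gives the robot as it stands.
- The arm moves only by the tool drive_tool, never from a script. Its argument "rows" is a list of rows, each an object with "offset": the shift along the tool's x, y, z as a fraction of full scale, a list of three; "rotation": the turn, a rotation vector about the tool's x, y, z as a fraction of full scale, a list of three; "claw": the opening, from 0 (shut) to 1 (fully open). In form: [{"offset": [tx, ty, tz], "rotation": [wx, wy, wz], "claw": claw}, ...]. A call has 1 to 20 rows; each row is the pose to reach, as a shift and turn from the pose commanded when the call began, along the tool's axes at that moment; what a row does not reach only later rows make up. Full scale, the value 1, is 0.15 m for a shift and 2 rad for a turn. A row lasts 1/12 s, in which the tool goes at most 41.7 mm and 7.16 degrees, less where a joint would pass 70% of its speed; a pose out of reach is approached as far as the arm can. A call with a number of a shift or a turn outside -1 to 1 is refused whole. A call with a gripper value outside its range is refused whole. The fingers move at their own pace and stop on an object; "force" is the grip in N (left out, the last holds). Time passes only in rows, so rows that repeat a pose let the fingers close. It gives the time, the measured TCP pose, the force, the opening and the grip force at its end, in the units of the state.
- get_obs(): the state, without advancing time (a new reading comes with each control period).
- grab_frame(name): name is "side" or "top"; returns a dict with "frame" (480x640x3 uint8, red, green, blue), "z_map" (480x640 float32, m along the optical axis (not along the pixel's ray), 0 where there is no reading), "vfov" (degrees; the focal length in pixels is half the picture's height over the tangent of half this angle, whatever the lens; pixels are square), "cx", "cy" (the principal point, pixels), "R" (3x3) and "t" (3): a world point X has camera coordinates R X + t. Camera axes: x right, y down, z forward; pixel columns grow to the right and rows downward; lengths in m; the calibration is good to about 2 mm. A picture is of the moment at which its call begins.
- hand_in(): hands the job in; it is judged then, once.
The state is a dict: "clock": time; "joints": joint angles; "qvel": joint speeds; "tau": joint torques, N m; "tcp_pos": TCP position; "orientation": TCP orientation; "contact_force": force on the tool from outside, world axes, zero at the start; "moment": the same for the moment, N m; "grip_width": finger opening in m; "gripper_force": force on a finger pad.
Only numpy, scipy, OpenCV 4.12 (cv2) and the standard library are available. Lean on these libraries where they do the work, as an engineer would, in place of code of your own. Each camera call takes 0.05 s, during which the arm holds its last target. There are 200 camera calls.

## Working session

There is one attempt and no reset: what is moved stays moved. The work goes in short steps, Python scripts to look and compute and a tool call to move; the robot and the scene stay as the last step left them, time stands still between calls to the robot, and variables do not carry over. Pictures are saved under pics/ and viewed, at most 14 in all, crops included, and the job is handed in when it is done.

Besides the shell and the picture viewer there is one more tool, called after "Request:" as a command line: name --argument value ..., lists and objects as JSON in quotes. drive_tool: Moves the arm, as the interface text tells. Its arguments: {"type":"object","properties":{"rows":{"type":"array","items":{"type":"object","properties":{"offset":{"type":"array","items":{"type":"number"}},"rotation":{"type":"array","items":{"type":"number"}},"claw":{"type":"number"}}}},"force":{"type":"number"}},"required":["rows"]}

```bash
mkdir -p pics; ls; python3 - <<'E'
from bench import *
import cv2,numpy as np
for n in("top","side"):
    f=grab_frame(n); cv2.imwrite(f"pics/{n}0.png",f["frame"][:,:,::-1]); np.savez(f"{n}0.npz",**f)
    print(n,f["vfov"],f["cx"],f["cy"],f["R"],f["t"],-f["R"].T@f["t"],(f["z_map"]>0).mean())
o=get_obs();print(o)
E
```

```text
pics
top 50.98815992382362 318.42260351310597 243.1325396219032 [[-0.02813368 -0.99958628  0.00598014]
 [-0.99638378  0.02756271 -0.08037204]
 [ 0.08017396 -0.00821968 -0.996747  ]] [-0.01294873  0.56076191  0.8505404 ] [ 0.49017858 -0.02140833  0.8929206 ] 0.9959635416666667
side 47.503510761757845 312.3819955810452 235.44148417314142 [[-0.85468019 -0.51909465  0.00790695]
 [-0.33561931  0.54084322 -0.77126409]
 [ 0.39608265 -0.66183786 -0.63646617]] [0.45230848 0.22869608 0.84054375] [0.13040912 0.66740587 0.70778636] 0.9957975260416667
{'clock': 0.1, 'joints': array([ 1.02690382,  0.47775604,  0.02231318,  1.55635816, -0.01149189,
        1.10928898, -0.08312252]), 'qvel': array([-1.23933514e-03, -3.67410929e-04, -6.74680304e-04, -1.84995272e-03,
       -1.33027256e-04,  1.61277771e-03, -3.00492627e-05]), 'tau': array([ 4.71331441e-03, -5.97765219e+01,  1.61397893e+00, -2.81957066e+01,
        1.28522908e-02,  4.96644789e-03,  2.77838825e-05]), 'tcp_pos': array([ 0.28471427, -0.61142249,  0.23039412]), 'orientation': array([-3.06572304e+00, -6.78830201e-01,  7.49820576e-04]), 'contact_force': array([-0.32335755,  0.01959531,  0.4269295 ]), 'moment': array([-0.03029741,  0.01463845,  0.00756621]), 'gripper_force': 0.0, 'grip_width': 0.08523871595790576}
```

View pics/top0.png

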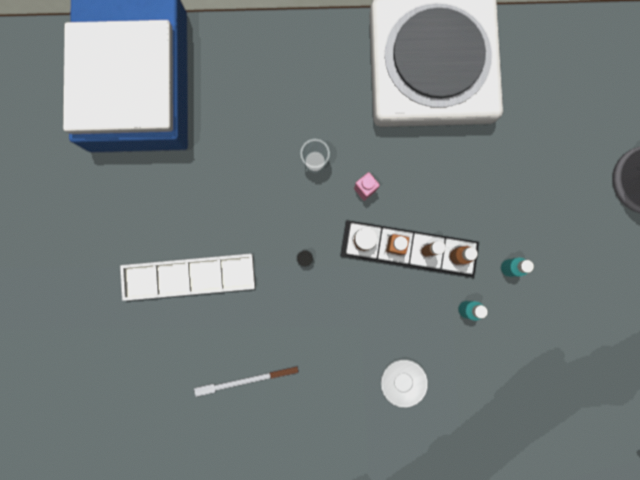

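View pics/side0.png

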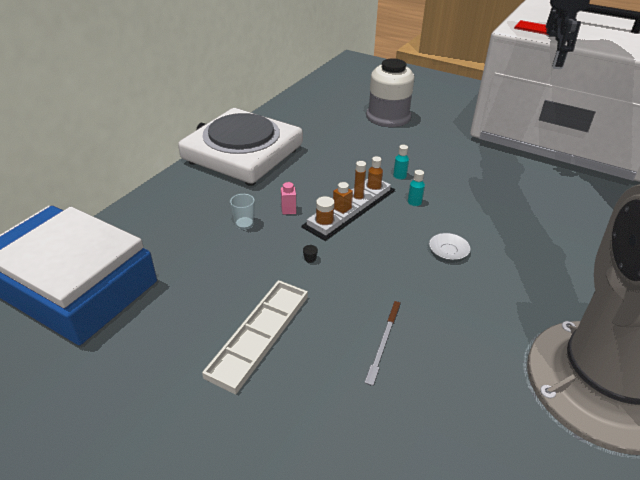

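The top view shows the row in the black carrier. From the robot's left it holds the jar (366,240), square (399,243), vial (433,248) and bottle (464,255). The tray compartments are at (141,282), (173,280), (205,276) and (238,273). The look-alikes are one pink square (368,185) and two turquoise bottles (521,267) and (476,311). None of the three is amber or in the carrier, so I leave them alone.

```bash
cat > h.py <<'E'
import numpy as np,cv2
def foc(f): return 240/np.tan(np.radians(float(f["vfov"]))/2)
def cloud(f):
    F=foc(f);v,u=np.mgrid[:480,:640];z=f["z_map"]
    c=np.stack([(u-f["cx"])/F*z,(v-f["cy"])/F*z,z],-1)
    return (c-f["t"])@f["R"]
def ray(f,uv,z):
    uv=np.atleast_2d(uv).astype(float);F=foc(f)
    d=np.c_[(uv[:,0]-f["cx"])/F,(uv[:,1]-f["cy"])/F,np.ones(len(uv))]@f["R"]
    C=-f["R"].T@f["t"];return C+d*((z-C[2])/d[:,2])[:,None]
def proj(f,X):
    c=np.atleast_2d(X)@f["R"].T+f["t"];F=foc(f)
    return np.c_[c[:,0]/c[:,2]*F+f["cx"],c[:,1]/c[:,2]*F+f["cy"]]
E
python3 - <<'E'
from h import *
for n in("top","side"):
    f=dict(np.load(n+"0.npz"));P=cloud(f);im=f["frame"].astype(int)
    hsv=cv2.cvtColor(f["frame"],cv2.COLOR_RGB2HSV)
    x,y,z=P[...,0],P[...,1],P[...,2]
    m=(abs(z)<.006)&(abs(x-.5)<.3)&(abs(y)<.25);print(n,"bench z",np.median(z[m]))
    # tray: white pixels, rim; seed
    w=((hsv[...,1]<60)&(hsv[...,2]>120)).astype(np.uint8)
    seed=(141,282) if n=="top" else (240,352)
    nl,lab,st,_=cv2.connectedComponentsWithStats(w)
    tm=(lab==np.bincount(lab[(y>.12)&(y<.36)&(z<.03)&(z>-.01)&(abs(x-.43)<.08)&(w>0)]).argmax())
    q=ray(f,np.argwhere(tm&(z>.011))[:,::-1],.016)[:,:2]
    r=cv2.minAreaRect(q.astype(np.float32)*1000);print("tray",r)
    # carrier: dark
    reg=(y<-.03)&(y>-.34)&(abs(x-.48)<.09)
    b=reg&(hsv[...,2]<35);nl,lab,st,_=cv2.connectedComponentsWithStats(b.astype(np.uint8));k=st[1:,4].argmax()+1
    pts=np.argwhere(lab==k)[:,::-1];print("carrier",cv2.minAreaRect((ray(f,pts,.006)[:,:2]*1000).astype(np.float32)),st[k])
    # caps
    for nm,h in(("jar",.064),("square",.076),("vial",.102),("bottle",.088)):
        mm=(abs(z-h)<.004)&reg&(w>0)
        nl,lab,st,ce=cv2.connectedComponentsWithStats(mm.astype(np.uint8))
        for i in range(1,nl):
            if st[i,4]>25:
                pp=np.argwhere(lab==i)[:,::-1];q=ray(f,pp,h)
                c,rad=cv2.minEnclosingCircle((q[:,:2]*1000).astype(np.float32))
                print(nm,ce[i].round(),st[i,4],np.round(c,1),round(rad,1),q[:,:2].mean(0).round(4))
E
```

```text
top bench z 0.00045506120163143663
tray ((509.8556823730469, 201.05691528320312), (63.42588424682617, 228.7564239501953), 3.567371368408203)
carrier ((510.29583740234375, -225.83749389648438), (7.061583518981934, 1.7076730728149414e-05), 88.39773559570312) [429 269   5   1   5]
jar [366. 241.] 271 [ 562.5 -106.8] 17.9 [ 0.559  -0.1071]
square [400. 243.] 137 [ 552.  -161.8] 10.9 [ 0.5522 -0.1616]
square [480. 312.] 110 [ 437.8 -286.1] 10.4 [ 0.4375 -0.2859]
vial [438. 248.] 136 [ 541.8 -216.5] 10.5 [ 0.5415 -0.2164]
bottle [470. 254.] 122 [ 531.3 -271.1] 10.3 [ 0.5313 -0.2713]
side bench z 0.0017333204453982018
tray ((510.5254211425781, 203.2974853515625), (63.425148010253906, 233.28582763671875), 4.115466117858887)
carrier ((528.5928344726562, -183.0628204345703), (240.22169494628906, 33.36527633666992), 77.06131744384766) [314 188  80  52 280]
jar [326. 203.] 128 [ 560.  -104.3] 21.1 [ 0.5599 -0.1035]
square [419. 174.] 41 [ 436.2 -284.1] 16.1 [ 0.4373 -0.2822]
square [343. 186.] 71 [ 552.3 -159.1] 15.0 [ 0.5535 -0.1597]
vial [361. 164.] 60 [ 541.9 -213.7] 14.2 [ 0.543  -0.2136]
bottle [376. 160.] 54 [ 530.4 -266.4] 15.0 [ 0.5317 -0.2677]
```

```bash
python3 -c "
import cv2
a=cv2.imread('pics/top0.png')[170:330,330:550];b=cv2.imread('pics/side0.png')[140:260,290:450]
cv2.imwrite('pics/crop1.png',cv2.vconcat([cv2.resize(a,(660,480)[:2],interpolation=2)[:300],cv2.resize(b,(660,495))[:300]]))"
```

```text
(no output)
```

View pics/crop1.png

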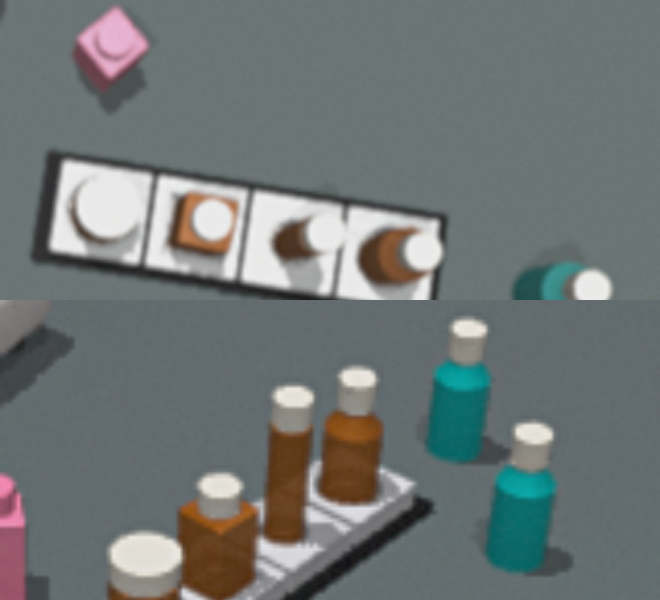

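The crop confirms four amber containers in the carrier: jar, square, vial, bottle. The turquoise bottles and the pink square stand outside it. I'm moving now.

```bash
cat > plan.py <<'E'
# usage: plan.py psi x y z : tool-frame shift/turn fractions to target, tool y at psi deg
import sys,numpy as np
from scipy.spatial.transform import Rotation as Ro
from bench import get_obs
def R(psi):
    p=np.radians(psi);y=[np.cos(p),np.sin(p),0];z=[0,0,-1.];return Ro.from_matrix(np.c_[np.cross(y,z),y,z])
if __name__=="__main__":
    o=get_obs();cur=Ro.from_rotvec(o["orientation"]);p=o["tcp_pos"];a=list(map(float,sys.argv[1:]))
    rot=(cur.inv()*R(a[0])).as_rotvec()/2
    print("t",o["clock"],"tcp",p.round(4),"w",round(o["grip_width"],4),"F",round(o["gripper_force"],1),"j7",o["joints"][6].round(2),"rot",rot.round(4))
    for i in range(1,len(a),3):
        t=np.array(a[i:i+3]);print(t,"from cur axes",(cur.inv().apply(t-p)/.15).round(3),"in psi axes",(R(a[0]).inv().apply(t-p)/.15).round(3))
E
python3 plan.py -10.2 .56 -.1055 .17
```

```text
t 0.1 tcp [ 0.2847 -0.6114  0.2304] w 0.0852 F 0.0 j7 -0.08 rot [-8.000e-04 -3.000e-04 -4.785e-01]
[ 0.56   -0.1055  0.17  ] from cur axes [ 3.088 -2.282  0.406] in psi axes [3.645 1.209 0.403]
```

Request:
drive_tool --rows '[{"offset":[0.1,-0.07,0],"rotation":[0,0,-0.06],"claw":1},{"offset":[0.2,-0.14,0],"rotation":[0,0,-0.12],"claw":1},{"offset":[0.35,-0.26,0],"rotation":[0,0,-0.18],"claw":1},{"offset":[0.5,-0.37,0],"rotation":[0,0,-0.24],"claw":1},{"offset":[0.6,-0.45,0],"rotation":[0,0,-0.3],"claw":1},{"offset":[0.7,-0.52,0],"rotation":[0,0,-0.36],"claw":1},{"offset":[0.8,-0.59,0],"rotation":[0,0,-0.42],"claw":1},{"offset":[0.9,-0.66,0],"rotation":[0,0,-0.48],"claw":1},{"offset":[0.9,-0.66,0],"rotation":[0,0,-0.48],"claw":1},{"offset":[0.9,-0.66,0],"rotation":[0,0,-0.48],"claw":1}]'

```text
clock: 0.93
tcp_pos: [0.366, -0.4643, 0.2311]
orientation: [-2.406, -2.019, -0.0]
contact_force: [-0.5, -0.9, -0.1]
grip_width: 0.0856
gripper_force: 0.0
```

```bash
python3 plan.py -10.2 .56 -.1055 .17
```

```text
t 0.9333 tcp [ 0.366  -0.4643  0.2311] w 0.0856 F 0.0 j7 0.54 rot [-0.0001 -0.0003  0.0017]
[ 0.56   -0.1055  0.17  ] from cur axes [2.58  0.858 0.408] in psi axes [2.584 0.849 0.407]
```

Request:
drive_tool --rows '[{"offset":[0.17,0.06,0.03],"rotation":[0,0,0],"claw":1},{"offset":[0.35,0.12,0.05],"rotation":[0,0,0],"claw":1},{"offset":[0.52,0.17,0.08],"rotation":[0,0,0],"claw":1},{"offset":[0.7,0.23,0.1],"rotation":[0,0,0],"claw":1},{"offset":[0.86,0.29,0.13],"rotation":[0,0,0],"claw":1}]'

```text
clock: 1.35
tcp_pos: [0.4307, -0.3457, 0.2116]
orientation: [2.411, 2.014, -0.001]
contact_force: [-0.2, -0.0, -0.2]
grip_width: 0.0853
gripper_force: 0.0
```

Request:
drive_tool --rows '[{"offset":[0.17,0.06,0.03],"rotation":[0,0,0],"claw":1},{"offset":[0.35,0.12,0.05],"rotation":[0,0,0],"claw":1},{"offset":[0.52,0.17,0.08],"rotation":[0,0,0],"claw":1},{"offset":[0.7,0.23,0.1],"rotation":[0,0,0],"claw":1},{"offset":[0.86,0.29,0.13],"rotation":[0,0,0],"claw":1}]'

```text
clock: 1.77
tcp_pos: [0.4964, -0.2262, 0.1921]
orientation: [2.411, 2.014, -0.0]
contact_force: [-0.5, -0.2, -0.4]
grip_width: 0.0852
gripper_force: 0.0
```

Request:
drive_tool --rows '[{"offset":[0.17,0.06,0.03],"rotation":[0,0,0],"claw":1},{"offset":[0.35,0.12,0.05],"rotation":[0,0,0],"claw":1},{"offset":[0.52,0.17,0.08],"rotation":[0,0,0],"claw":1},{"offset":[0.7,0.23,0.1],"rotation":[0,0,0],"claw":1},{"offset":[0.84,0.27,0.13],"rotation":[0,0,0],"claw":1},{"offset":[0.84,0.27,0.13],"rotation":[0,0,0],"claw":1},{"offset":[0.84,0.27,0.13],"rotation":[0,0,0],"claw":1}]'

```text
clock: 2.35
tcp_pos: [0.5582, -0.1092, 0.1722]
orientation: [-2.407, -2.018, 0.001]
contact_force: [-0.4, -0.9, -0.2]
grip_width: 0.0855
gripper_force: 0.0
```

```bash
python3 plan.py -10.2 .56 -.1055 .026; python3 - <<'E'
from bench import *
import cv2
f=grab_frame("side");cv2.imwrite("pics/s1.png",cv2.resize(f["frame"][80:300,240:500,::-1],(780,600)[:2]))
E
```

```text
t 2.35 tcp [ 0.5582 -0.1092  0.1722] w 0.0855 F 0.0 j7 -0.25 rot [-0.0004  0.0001  0.0012]
[ 0.56   -0.1055  0.026 ] from cur axes [0.026 0.009 0.975] in psi axes [0.026 0.008 0.975]
```

View pics/s1.png

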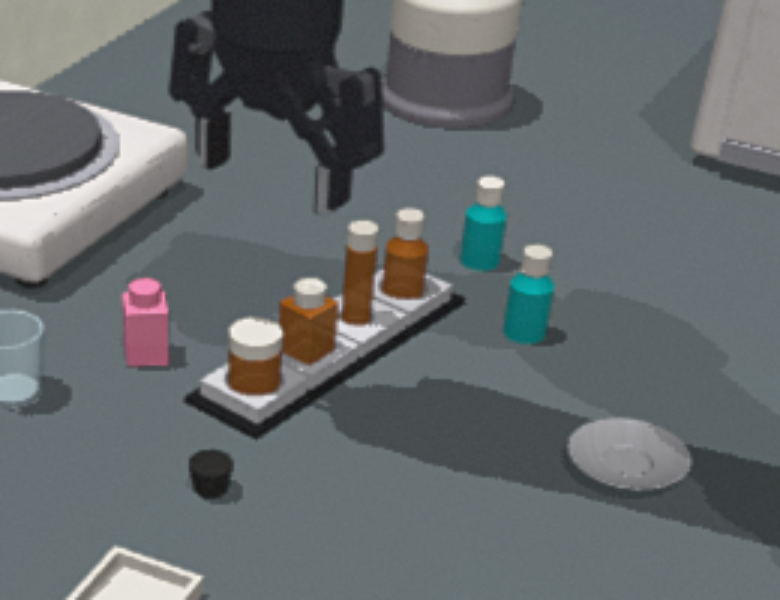

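The fingers straddle the row across the jar, clear of the pink bottle. I'm descending onto the jar.

Request:
drive_tool --force 25 --rows '[{"offset":[0.026,0.008,0.1],"rotation":[0,0,0],"claw":0.8},{"offset":[0.026,0.008,0.25],"rotation":[0,0,0],"claw":0.8},{"offset":[0.026,0.008,0.4],"rotation":[0,0,0],"claw":0.8},{"offset":[0.026,0.008,0.55],"rotation":[0,0,0],"claw":0.8},{"offset":[0.026,0.008,0.7],"rotation":[0,0,0],"claw":0.8},{"offset":[0.026,0.008,0.8],"rotation":[0,0,0],"claw":0.8},{"offset":[0.026,0.008,0.9],"rotation":[0,0,0],"claw":0.8},{"offset":[0.026,0.008,0.975],"rotation":[0,0,0],"claw":0.8},{"offset":[0.026,0.008,0.975],"rotation":[0,0,0],"claw":0.8},{"offset":[0.026,0.008,0.975],"rotation":[0,0,0],"claw":0.8}]'

```text
clock: 3.23
tcp_pos: [0.5594, -0.1069, 0.0264]
orientation: [-2.409, -2.016, 0.002]
contact_force: [0.7, 0.1, -0.4]
grip_width: 0.0683
gripper_force: 0.0
```

Request:
drive_tool --force 25 --rows '[{"offset":[0,0,0],"rotation":[0,0,0],"claw":0.65},{"offset":[0,0,0],"rotation":[0,0,0],"claw":0.55},{"offset":[0,0,0],"rotation":[0,0,0],"claw":0.48},{"offset":[0,0,0],"rotation":[0,0,0],"claw":0.42},{"offset":[0,0,0],"rotation":[0,0,0],"claw":0.36},{"offset":[0,0,0],"rotation":[0,0,0],"claw":0.3},{"offset":[0,0,0],"rotation":[0,0,0],"claw":0.2},{"offset":[0,0,0],"rotation":[0,0,0],"claw":0.2},{"offset":[0,0,0],"rotation":[0,0,0],"claw":0.2},{"offset":[0,0,0],"rotation":[0,0,0],"claw":0.2}]'

```text
clock: 4.07
tcp_pos: [0.5616, -0.1059, 0.0278]
orientation: [2.405, 2.017, 0.004]
contact_force: [2.0, -0.5, 6.4]
grip_width: 0.0352
gripper_force: 24.6
```

```bash
python3 plan.py -10.2 .56 -.1055 .026;python3 - <<'E'
from bench import *
import cv2
f=grab_frame("side");cv2.imwrite("pics/s2.png",cv2.resize(f["frame"][80:300,240:500,::-1],(780,600)[:2]))
E
```

```text
t 4.0667 tcp [ 0.5616 -0.1059  0.0278] w 0.0352 F 24.6 j7 -0.35 rot [ 0.0018 -0.0001  0.0014]
[ 0.56   -0.1055  0.026 ] from cur axes [ 0.001 -0.011  0.012] in psi axes [ 0.    -0.011  0.012]
```

View pics/s2.png

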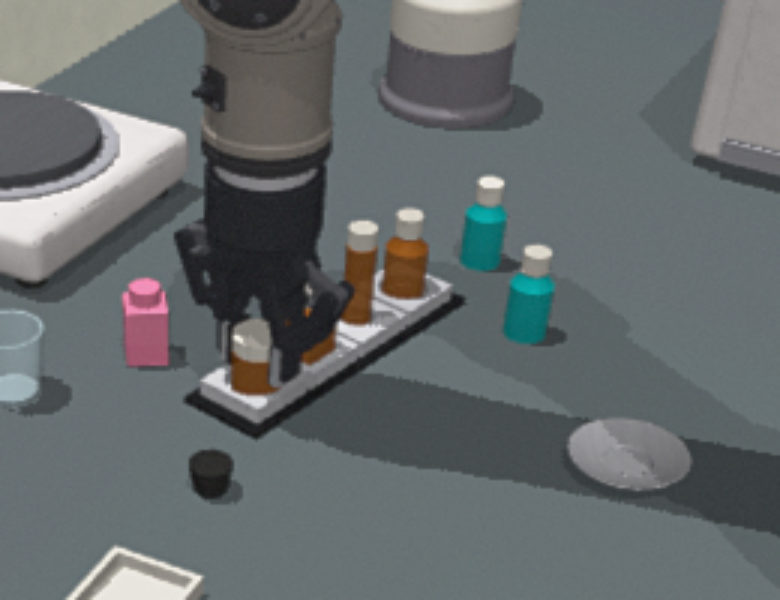

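The jar is held (35 mm opening, 25 N). Lifting.

Request:
drive_tool --rows '[{"offset":[0,0,-0.03],"rotation":[0,0,0],"claw":0.2},{"offset":[0,0,-0.1],"rotation":[0,0,0],"claw":0.2},{"offset":[0,0,-0.2],"rotation":[0,0,0],"claw":0.2},{"offset":[0,0,-0.35],"rotation":[0,0,0],"claw":0.2},{"offset":[0,0,-0.5],"rotation":[0,0,0],"claw":0.2},{"offset":[0,0,-0.6],"rotation":[0,0,0],"claw":0.2},{"offset":[0,0,-0.65],"rotation":[0,0,0],"claw":0.2},{"offset":[0,0,-0.65],"rotation":[0,0,0],"claw":0.2}]'

```text
clock: 4.78
tcp_pos: [0.5603, -0.1056, 0.1255]
orientation: [2.406, 2.018, 0.002]
contact_force: [0.3, -0.3, -1.6]
grip_width: 0.0354
gripper_force: 26.2
```

```bash
python3 plan.py 3.8 .5158 .1184 .08;python3 - <<'E'
from bench import *
from h import *
f=grab_frame("side");cv2.imwrite("pics/s3.png",cv2.resize(f["frame"][80:300,240:500,::-1],(780,600)[:2]))
E
```

```text
t 4.7833 tcp [ 0.5603 -0.1056  0.1255] w 0.0354 F 26.2 j7 -0.29 rot [ 0.0009  0.0002 -0.1207]
[0.5158 0.1184 0.08  ] from cur axes [ 1.419 -0.553  0.302] in psi axes [ 1.51  -0.197  0.303]
```

View pics/s3.png

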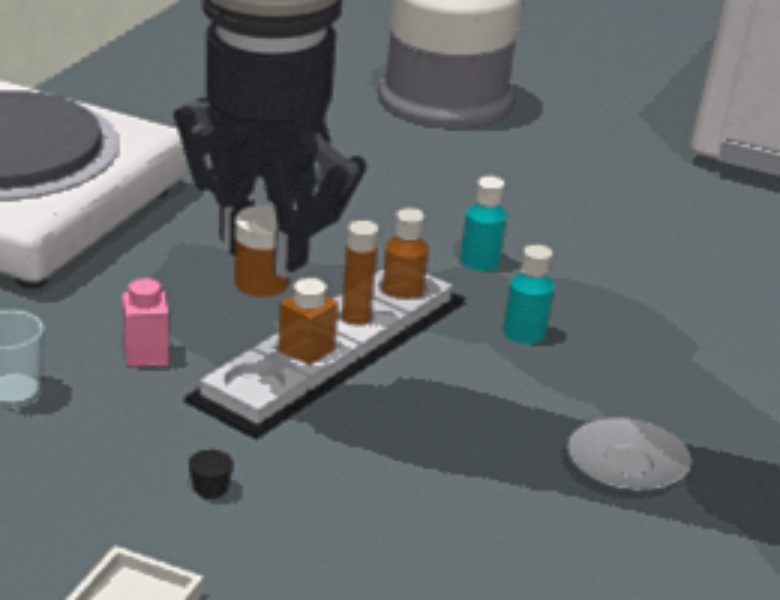

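The jar is lifted upright, and the other three are undisturbed.

Request:
drive_tool --rows '[{"offset":[0.1,-0.04,0],"rotation":[0,0,-0.03],"claw":0.2},{"offset":[0.25,-0.1,0],"rotation":[0,0,-0.06],"claw":0.2},{"offset":[0.4,-0.16,0],"rotation":[0,0,-0.09],"claw":0.2},{"offset":[0.55,-0.22,0],"rotation":[0,0,-0.12],"claw":0.2},{"offset":[0.7,-0.28,0],"rotation":[0,0,-0.12],"claw":0.2},{"offset":[0.85,-0.33,0],"rotation":[0,0,-0.12],"claw":0.2},{"offset":[0.9,-0.36,0],"rotation":[0,0,-0.12],"claw":0.2},{"offset":[0.9,-0.36,0],"rotation":[0,0,-0.12],"claw":0.2}]'

```text
clock: 5.5
tcp_pos: [0.5283, 0.0419, 0.1237]
orientation: [-2.136, -2.301, -0.0]
contact_force: [-0.5, 0.4, -1.3]
grip_width: 0.0353
gripper_force: 26.2
```

```bash
python3 plan.py 3.8 .5158 .1184 .06 .5158 .1184 .020
```

```text
t 5.5 tcp [0.5283 0.0419 0.1237] w 0.0353 F 26.2 j7 -0.35 rot [-0.0007 -0.0009  0.0041]
[0.5158 0.1184 0.06  ] from cur axes [ 0.514 -0.044  0.426] in psi axes [ 0.515 -0.049  0.425]
[0.5158 0.1184 0.02  ] from cur axes [ 0.514 -0.044  0.692] in psi axes [ 0.515 -0.049  0.691]
```

Request:
drive_tool --rows '[{"offset":[0.1,-0.01,0],"rotation":[0,0,0.004],"claw":0.2},{"offset":[0.25,-0.02,0],"rotation":[0,0,0.004],"claw":0.2},{"offset":[0.4,-0.04,0],"rotation":[0,0,0.004],"claw":0.2},{"offset":[0.515,-0.046,0.05],"rotation":[0,0,0.004],"claw":0.2},{"offset":[0.515,-0.046,0.2],"rotation":[0,0,0.004],"claw":0.2},{"offset":[0.515,-0.046,0.35],"rotation":[0,0,0.004],"claw":0.2},{"offset":[0.515,-0.046,0.45],"rotation":[0,0,0.004],"claw":0.2},{"offset":[0.515,-0.046,0.5],"rotation":[0,0,0.004],"claw":0.2},{"offset":[0.515,-0.046,0.5],"rotation":[0,0,0.004],"claw":0.2}]'

```text
clock: 6.25
tcp_pos: [0.5169, 0.1125, 0.0473]
orientation: [-2.155, -2.283, 0.005]
contact_force: [0.8, -0.1, -0.6]
grip_width: 0.0355
gripper_force: 26.2
```

```bash
python3 plan.py 3.8 .5158 .1184 .020;python3 - <<'E'
from bench import *
from h import *
f=grab_frame("side");cv2.imwrite("pics/s4.png",cv2.resize(f["frame"][200:400,180:420,::-1],(720,600)))
E
```

```text
t 6.25 tcp [0.5169 0.1125 0.0473] w 0.0355 F 26.2 j7 -0.59 rot [-0.0018  0.0005 -0.0044]
[0.5158 0.1184 0.02  ] from cur axes [ 0.04  -0.004  0.182] in psi axes [ 0.04  -0.004  0.182]
```

View pics/s4.png

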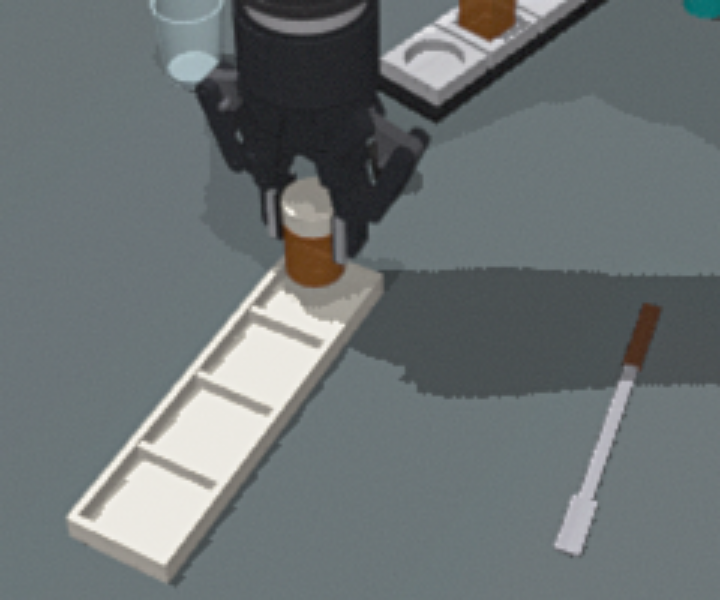

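Request:
drive_tool --rows '[{"offset":[0,0,0],"rotation":[0,0,0],"claw":0.2},{"offset":[0,0,0],"rotation":[0,0,0],"claw":0.2},{"offset":[0,0,0],"rotation":[0,0,0],"claw":0.2}]'

```text
clock: 6.55
tcp_pos: [0.519, 0.1134, 0.0501]
orientation: [2.157, 2.283, 0.002]
contact_force: [-0.9, -0.3, 0.3]
grip_width: 0.0353
gripper_force: 26.2
```

```bash
python3 plan.py 3.8 .5158 .1184 .020
```

```text
t 6.55 tcp [0.519  0.1134 0.0501] w 0.0353 F 26.2 j7 -0.59 rot [ 0.0009 -0.0001 -0.0047]
[0.5158 0.1184 0.02  ] from cur axes [ 0.034 -0.02   0.2  ] in psi axes [ 0.035 -0.019  0.2  ]
```

Request:
drive_tool --rows '[{"offset":[0.02,-0.01,0.02],"rotation":[0,0,0],"claw":0.2},{"offset":[0.034,-0.015,0.05],"rotation":[0,0,0],"claw":0.2},{"offset":[0.034,-0.018,0.08],"rotation":[0,0,0],"claw":0.2},{"offset":[0.034,-0.018,0.11],"rotation":[0,0,0],"claw":0.2},{"offset":[0.034,-0.018,0.14],"rotation":[0,0,0],"claw":0.2},{"offset":[0.034,-0.018,0.16],"rotation":[0,0,0],"claw":0.2},{"offset":[0.034,-0.018,0.175],"rotation":[0,0,0],"claw":0.2},{"offset":[0.034,-0.018,0.185],"rotation":[0,0,0],"claw":0.2},{"offset":[0.034,-0.018,0.185],"rotation":[0,0,0],"claw":0.2},{"offset":[0.034,-0.018,0.185],"rotation":[0,0,0],"claw":0.2}]'

```text
clock: 7.38
tcp_pos: [0.5151, 0.1181, 0.0217]
orientation: [2.157, 2.283, -0.001]
contact_force: [-3.8, -0.3, 6.5]
grip_width: 0.0352
gripper_force: 26.8
```

The jar touches the floor (6.5 N). Releasing and rising.

Request:
drive_tool --rows '[{"offset":[0,0,0],"rotation":[0,0,0],"claw":0.44},{"offset":[0,0,0],"rotation":[0,0,0],"claw":0.48},{"offset":[0,0,0],"rotation":[0,0,0],"claw":0.55},{"offset":[0,0,0],"rotation":[0,0,0],"claw":0.65},{"offset":[0,0,0],"rotation":[0,0,0],"claw":0.75},{"offset":[0,0,0],"rotation":[0,0,0],"claw":0.75},{"offset":[0,0,-0.1],"rotation":[0,0,0],"claw":0.75},{"offset":[0,0,-0.3],"rotation":[0,0,0],"claw":0.75},{"offset":[0,0,-0.5],"rotation":[0,0,0],"claw":0.8},{"offset":[0,0,-0.7],"rotation":[0,0,0],"claw":0.8},{"offset":[0,0,-0.9],"rotation":[0,0,0],"claw":0.8},{"offset":[0,0,-0.97],"rotation":[0,0,0],"claw":0.8},{"offset":[0,0,-0.97],"rotation":[0,0,0],"claw":0.8},{"offset":[0,0,-0.97],"rotation":[0,0,0],"claw":0.8}]'

```text
clock: 8.55
tcp_pos: [0.5152, 0.118, 0.1666]
orientation: [2.157, 2.283, 0.0]
contact_force: [-0.7, -0.6, -0.9]
grip_width: 0.0681
gripper_force: 0.0
```

```bash
python3 plan.py -10.2 .5523 -.1605 .165
```

```text
t 8.55 tcp [0.5152 0.118  0.1666] w 0.0681 F 0.0 j7 -0.49 rot [3.000e-04 1.000e-04 1.173e-01]
[ 0.5523 -0.1605  0.165 ] from cur axes [-1.868  0.141  0.011] in psi axes [-1.784  0.572  0.011]
```

Request:
drive_tool --rows '[{"offset":[-0.15,0.01,0],"rotation":[0,0,0],"claw":0.8},{"offset":[-0.35,0.03,0],"rotation":[0,0,0],"claw":0.8},{"offset":[-0.55,0.04,0],"rotation":[0,0,0],"claw":0.8},{"offset":[-0.75,0.06,0],"rotation":[0,0,0],"claw":0.8},{"offset":[-0.94,0.07,0],"rotation":[0,0,0],"claw":0.8}]'

```text
clock: 8.97
tcp_pos: [0.5326, -0.0237, 0.1645]
orientation: [-2.155, -2.282, 0.004]
contact_force: [0.8, 0.3, -0.3]
grip_width: 0.0683
gripper_force: 0.0
```

Request:
drive_tool --rows '[{"offset":[-0.2,0.01,0],"rotation":[0,0,0.03],"claw":0.8},{"offset":[-0.4,0.03,0],"rotation":[0,0,0.06],"claw":0.8},{"offset":[-0.6,0.04,0],"rotation":[0,0,0.09],"claw":0.8},{"offset":[-0.8,0.06,0],"rotation":[0,0,0.117],"claw":0.8},{"offset":[-0.928,0.071,0],"rotation":[0,0,0.117],"claw":0.8},{"offset":[-0.928,0.071,0],"rotation":[0,0,0.117],"claw":0.8},{"offset":[-0.928,0.071,0],"rotation":[0,0,0.117],"claw":0.8},{"offset":[-0.928,0.071,0],"rotation":[0,0,0.117],"claw":0.8},{"offset":[-0.928,0.071,0],"rotation":[0,0,0.117],"claw":0.8}]'

```text
clock: 9.72
tcp_pos: [0.5518, -0.1585, 0.1658]
orientation: [-2.405, -2.018, 0.001]
contact_force: [0.9, 0.5, -0.7]
grip_width: 0.0682
gripper_force: 0.0
```

```bash
python3 plan.py -10.2 .5523 -.1605 .031
```

```text
t 9.7167 tcp [ 0.5518 -0.1585  0.1658] w 0.0682 F 0.0 j7 -0.16 rot [-0.0009 -0.0004  0.0017]
[ 0.5523 -0.1605  0.031 ] from cur axes [-0.013  0.007  0.899] in psi axes [-0.013  0.005  0.899]
```

Request:
drive_tool --rows '[{"offset":[-0.013,0.006,0.1],"rotation":[0,0,0],"claw":0.8},{"offset":[-0.013,0.006,0.25],"rotation":[0,0,0],"claw":0.8},{"offset":[-0.013,0.006,0.4],"rotation":[0,0,0],"claw":0.8},{"offset":[-0.013,0.006,0.55],"rotation":[0,0,0],"claw":0.8},{"offset":[-0.013,0.006,0.7],"rotation":[0,0,0],"claw":0.8},{"offset":[-0.013,0.006,0.8],"rotation":[0,0,0],"claw":0.8},{"offset":[-0.013,0.006,0.87],"rotation":[0,0,0],"claw":0.8},{"offset":[-0.013,0.006,0.9],"rotation":[0,0,0],"claw":0.8},{"offset":[-0.013,0.006,0.9],"rotation":[0,0,0],"claw":0.8},{"offset":[-0.013,0.006,0.9],"rotation":[0,0,0],"claw":0.8}]'

```text
clock: 10.55
tcp_pos: [0.5534, -0.1619, 0.0324]
orientation: [2.408, 2.017, 0.001]
contact_force: [-0.1, -0.3, 0.9]
grip_width: 0.0683
gripper_force: 0.0
```

Request:
drive_tool --rows '[{"offset":[0,0,0],"rotation":[0,0,0],"claw":0.65},{"offset":[0,0,0],"rotation":[0,0,0],"claw":0.55},{"offset":[0,0,0],"rotation":[0,0,0],"claw":0.48},{"offset":[0,0,0],"rotation":[0,0,0],"claw":0.42},{"offset":[0,0,0],"rotation":[0,0,0],"claw":0.36},{"offset":[0,0,0],"rotation":[0,0,0],"claw":0.3},{"offset":[0,0,0],"rotation":[0,0,0],"claw":0.2},{"offset":[0,0,0],"rotation":[0,0,0],"claw":0.15},{"offset":[0,0,0],"rotation":[0,0,0],"claw":0.15},{"offset":[0,0,0],"rotation":[0,0,0],"claw":0.15}]'

```text
clock: 11.38
tcp_pos: [0.5532, -0.1625, 0.0323]
orientation: [2.409, 2.016, 0.0]
contact_force: [-1.7, -0.1, 5.5]
grip_width: 0.0298
gripper_force: 24.5
```

Request:
drive_tool --rows '[{"offset":[0,0,-0.03],"rotation":[0,0,0],"claw":0.15},{"offset":[0,0,-0.1],"rotation":[0,0,0],"claw":0.15},{"offset":[0,0,-0.2],"rotation":[0,0,0],"claw":0.15},{"offset":[0,0,-0.35],"rotation":[0,0,0],"claw":0.15},{"offset":[0,0,-0.5],"rotation":[0,0,0],"claw":0.15},{"offset":[0,0,-0.65],"rotation":[0,0,0],"claw":0.15},{"offset":[0,0,-0.75],"rotation":[0,0,0],"claw":0.15},{"offset":[0,0,-0.8],"rotation":[0,0,0],"claw":0.15},{"offset":[0,0,-0.8],"rotation":[0,0,0],"claw":0.15},{"offset":[0,0,-0.8],"rotation":[0,0,0],"claw":0.15}]'

```text
clock: 12.22
tcp_pos: [0.5526, -0.1623, 0.1517]
orientation: [2.409, 2.016, -0.0]
contact_force: [0.4, 0.8, -0.8]
grip_width: 0.0305
gripper_force: 24.4
```

```bash
python3 plan.py 3.8 .5121 .1743 .15; python3 - <<'E'
from bench import *
from h import *
f=grab_frame("side");g=grab_frame("top")
cv2.imwrite("pics/s5.png",np.hstack([cv2.resize(f["frame"][120:360,190:430,::-1],(400,400)),cv2.resize(g["frame"][180:340,100:260,::-1],(400,400))]))
E
```

```text
t 12.2167 tcp [ 0.5526 -0.1623  0.1517] w 0.0305 F 24.4 j7 -0.16 rot [ 0.000e+00  1.000e-04 -1.217e-01]
[0.5121 0.1743 0.15  ] from cur axes [ 2.162 -0.661  0.011] in psi axes [ 2.257 -0.121  0.012]
```

View pics/s5.png

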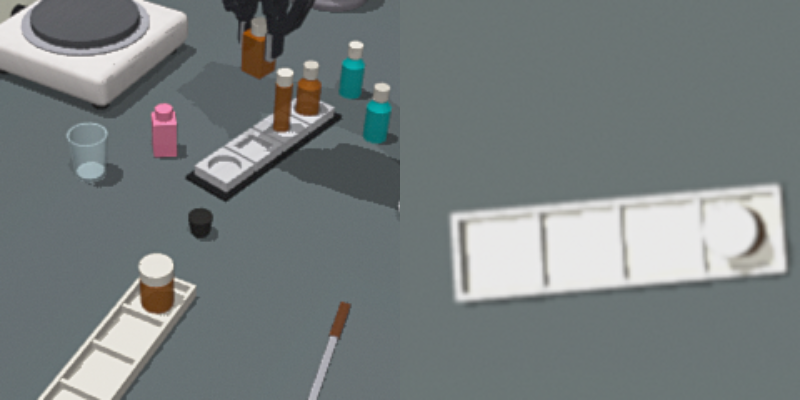

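The jar stands in the right-hand compartment and the square is held upright. Next I carry the square over and measure the jar in the tray.

Request:
drive_tool --rows '[{"offset":[0.1,-0.03,0],"rotation":[0,0,0],"claw":0.15},{"offset":[0.25,-0.08,0],"rotation":[0,0,0],"claw":0.15},{"offset":[0.4,-0.12,0],"rotation":[0,0,0],"claw":0.15},{"offset":[0.55,-0.17,0],"rotation":[0,0,0],"claw":0.15},{"offset":[0.73,-0.22,0],"rotation":[0,0,0],"claw":0.15},{"offset":[0.9,-0.275,0],"rotation":[0,0,0],"claw":0.15}]'

```text
clock: 12.82
tcp_pos: [0.5351, -0.0211, 0.1505]
orientation: [-2.408, -2.015, 0.002]
contact_force: [-0.3, 0.1, -0.3]
grip_width: 0.0299
gripper_force: 24.4
```

Request:
drive_tool --rows '[{"offset":[0.15,-0.05,0],"rotation":[0,0,-0.03],"claw":0.15},{"offset":[0.3,-0.09,0],"rotation":[0,0,-0.06],"claw":0.15},{"offset":[0.45,-0.14,0],"rotation":[0,0,-0.09],"claw":0.15},{"offset":[0.6,-0.18,0],"rotation":[0,0,-0.122],"claw":0.15},{"offset":[0.75,-0.23,0],"rotation":[0,0,-0.122],"claw":0.15},{"offset":[0.9,-0.275,0],"rotation":[0,0,-0.122],"claw":0.15},{"offset":[0.9,-0.275,0],"rotation":[0,0,-0.122],"claw":0.15},{"offset":[0.9,-0.275,0],"rotation":[0,0,-0.122],"claw":0.15},{"offset":[0.9,-0.275,0],"rotation":[0,0,-0.122],"claw":0.15}]'

```text
clock: 13.57
tcp_pos: [0.5188, 0.1172, 0.1509]
orientation: [-2.145, -2.294, 0.003]
contact_force: [0.1, -0.1, -0.6]
grip_width: 0.03
gripper_force: 24.4
```

```bash
python3 plan.py 3.8 .5121 .1743 .025; cat > tray.py <<'E'
from h import *
def tp(q):
    d=np.asarray(q)[:2]-[510.2,202.2];a=np.radians(3.8);return np.round([d[0]*np.cos(a)+d[1]*np.sin(a),-d[0]*np.sin(a)+d[1]*np.cos(a)],1)
def caps(f,items):
    P=cloud(f);hsv=cv2.cvtColor(f["frame"],cv2.COLOR_RGB2HSV);w=(hsv[...,1]<60)&(hsv[...,2]>120)
    for n,h in items:
        m=w&(abs(P[...,2]-h)<.004)&(abs(P[...,0]-.51)<.05)&(P[...,1]>.07)&(P[...,1]<.33)
        nl,lab,st,ce=cv2.connectedComponentsWithStats(m.astype(np.uint8))
        for i in range(1,nl):
            if st[i,4]>25:
                q=ray(f,np.argwhere(lab==i)[:,::-1],h)[:,:2].mean(0)*1000;print(n,st[i,4],"world",q.round(1),"tray",tp(q))
E
python3 - <<'E'
from bench import *
from tray import *
for n in("top","side"):print(n);caps(grab_frame(n),[("jar",.058)])
E
```

```text
t 13.5667 tcp [0.5188 0.1172 0.1509] w 0.03 F 24.4 j7 -0.49 rot [-0.0009  0.0004  0.0003]
[0.5121 0.1743 0.025 ] from cur axes [ 0.383 -0.017  0.839] in psi axes [ 0.383 -0.019  0.839]
top
jar 162 world [512.2 109.2] tray [ -4.2 -93. ]
side
jar 275 world [514.8 119.8] tray [ -0.8 -82.6]
```

Request:
drive_tool --rows '[{"offset":[0.1,-0.01,0],"rotation":[0,0,0],"claw":0.15},{"offset":[0.25,-0.015,0],"rotation":[0,0,0],"claw":0.15},{"offset":[0.383,-0.018,0],"rotation":[0,0,0],"claw":0.15},{"offset":[0.383,-0.018,0.1],"rotation":[0,0,0],"claw":0.15},{"offset":[0.383,-0.018,0.25],"rotation":[0,0,0],"claw":0.15},{"offset":[0.383,-0.018,0.4],"rotation":[0,0,0],"claw":0.15},{"offset":[0.383,-0.018,0.55],"rotation":[0,0,0],"claw":0.15},{"offset":[0.383,-0.018,0.65],"rotation":[0,0,0],"claw":0.15},{"offset":[0.383,-0.018,0.65],"rotation":[0,0,0],"claw":0.15},{"offset":[0.383,-0.018,0.65],"rotation":[0,0,0],"claw":0.15},{"offset":[0.383,-0.018,0.65],"rotation":[0,0,0],"claw":0.15}]'

```text
clock: 14.58
tcp_pos: [0.5135, 0.1749, 0.0551]
orientation: [2.147, 2.293, 0.002]
contact_force: [0.0, 0.2, 0.1]
grip_width: 0.03
gripper_force: 24.4
```

```bash
python3 plan.py 3.8 .5121 .1743 .025
```

```text
t 14.5833 tcp [0.5135 0.1749 0.0551] w 0.03 F 24.4 j7 -0.69 rot [ 0.0006 -0.0001 -0.0002]
[0.5121 0.1743 0.025 ] from cur axes [-0.003 -0.01   0.201] in psi axes [-0.003 -0.009  0.201]
```

Request:
drive_tool --rows '[{"offset":[0,-0.008,0.02],"rotation":[0,0,0],"claw":0.15},{"offset":[0,-0.008,0.05],"rotation":[0,0,0],"claw":0.15},{"offset":[0,-0.008,0.08],"rotation":[0,0,0],"claw":0.15},{"offset":[0,-0.008,0.11],"rotation":[0,0,0],"claw":0.15},{"offset":[0,-0.008,0.14],"rotation":[0,0,0],"claw":0.15},{"offset":[0,-0.008,0.16],"rotation":[0,0,0],"claw":0.15},{"offset":[0,-0.008,0.175],"rotation":[0,0,0],"claw":0.15},{"offset":[0,-0.008,0.19],"rotation":[0,0,0],"claw":0.15},{"offset":[0,-0.008,0.19],"rotation":[0,0,0],"claw":0.15},{"offset":[0,-0.008,0.19],"rotation":[0,0,0],"claw":0.15}]'

```text
clock: 15.42
tcp_pos: [0.5117, 0.1752, 0.026]
orientation: [2.146, 2.294, 0.001]
contact_force: [-0.9, 0.6, 2.0]
grip_width: 0.0301
gripper_force: 24.7
```

Request:
drive_tool --rows '[{"offset":[0,0,0.005],"rotation":[0,0,0],"claw":0.15},{"offset":[0,0,0.01],"rotation":[0,0,0],"claw":0.15},{"offset":[0,0,0.01],"rotation":[0,0,0],"claw":0.15},{"offset":[0,0,0.01],"rotation":[0,0,0],"claw":0.15}]'

```text
clock: 15.75
tcp_pos: [0.5119, 0.1753, 0.0258]
orientation: [2.145, 2.294, 0.001]
contact_force: [-4.3, -2.9, 17.2]
grip_width: 0.03
gripper_force: 23.8
```

Request:
drive_tool --rows '[{"offset":[0,0,0],"rotation":[0,0,0],"claw":0.37},{"offset":[0,0,0],"rotation":[0,0,0],"claw":0.41},{"offset":[0,0,0],"rotation":[0,0,0],"claw":0.5},{"offset":[0,0,0],"rotation":[0,0,0],"claw":0.6},{"offset":[0,0,0],"rotation":[0,0,0],"claw":0.7},{"offset":[0,0,0],"rotation":[0,0,0],"claw":0.7},{"offset":[0,0,-0.1],"rotation":[0,0,0],"claw":0.7},{"offset":[0,0,-0.3],"rotation":[0,0,0],"claw":0.7},{"offset":[0,0,-0.5],"rotation":[0,0,0],"claw":0.7},{"offset":[0,0,-0.7],"rotation":[0,0,0],"claw":0.7},{"offset":[0,0,-0.9],"rotation":[0,0,0],"claw":0.7},{"offset":[0,0,-1.0],"rotation":[0,0,0],"claw":0.7},{"offset":[0,0,-1.0],"rotation":[0,0,0],"claw":0.7},{"offset":[0,0,-1.0],"rotation":[0,0,0],"claw":0.7}]'

```text
clock: 16.92
tcp_pos: [0.5119, 0.1751, 0.1749]
orientation: [2.145, 2.294, 0.002]
contact_force: [0.1, -0.8, 0.6]
grip_width: 0.0601
gripper_force: 0.0
```

```bash
python3 plan.py -10.2 .542 -.215 .175; python3 - <<'E'
from bench import *
from tray import *
print("side");caps(grab_frame("side"),[("jar",.058),("square",.070)])
E
```

```text
t 16.9167 tcp [0.5119 0.1751 0.1749] w 0.0601 F 0.0 j7 -0.59 rot [ 0.0009 -0.0002  0.1224]
[ 0.542 -0.215  0.175] from cur axes [-2.608e+00  2.700e-02 -1.000e-03] in psi axes [-2.524e+00  6.580e-01 -1.000e-03]
side
jar 272 world [515.  119.6] tray [ -0.7 -82.8]
square 128 world [511.4 178.1] tray [ -0.4 -24.1]
```

Request:
drive_tool --rows '[{"offset":[-0.15,0,0],"rotation":[0,0,0],"claw":0.7},{"offset":[-0.35,0,0],"rotation":[0,0,0],"claw":0.7},{"offset":[-0.55,0.01,0],"rotation":[0,0,0],"claw":0.7},{"offset":[-0.75,0.01,0],"rotation":[0,0,0],"claw":0.7},{"offset":[-0.95,0.01,0],"rotation":[0,0,0],"claw":0.7}]'

```text
clock: 17.38
tcp_pos: [0.5213, 0.0314, 0.1725]
orientation: [-2.144, -2.293, 0.004]
contact_force: [1.2, -0.1, 0.1]
grip_width: 0.0598
gripper_force: 0.0
```

Request:
drive_tool --rows '[{"offset":[-0.2,0,0],"rotation":[0,0,0],"claw":0.7},{"offset":[-0.4,0,0],"rotation":[0,0,0],"claw":0.7},{"offset":[-0.6,0.01,0],"rotation":[0,0,0],"claw":0.7},{"offset":[-0.8,0.01,0],"rotation":[0,0,0],"claw":0.7},{"offset":[-0.95,0.01,0],"rotation":[0,0,0],"claw":0.7}]'

```text
clock: 17.8
tcp_pos: [0.5322, -0.1121, 0.1723]
orientation: [-2.147, -2.291, 0.004]
contact_force: [-0.0, 0.1, -0.3]
grip_width: 0.0602
gripper_force: 0.0
```

Request:
drive_tool --rows '[{"offset":[-0.2,0,0],"rotation":[0,0,0.03],"claw":0.7},{"offset":[-0.4,0,0],"rotation":[0,0,0.06],"claw":0.7},{"offset":[-0.6,0.01,0],"rotation":[0,0,0.09],"claw":0.7},{"offset":[-0.7,0.01,0],"rotation":[0,0,0.122],"claw":0.7},{"offset":[-0.7,0.01,0],"rotation":[0,0,0.122],"claw":0.7},{"offset":[-0.7,0.01,0],"rotation":[0,0,0.122],"claw":0.7},{"offset":[-0.7,0.01,0],"rotation":[0,0,0.122],"claw":0.7},{"offset":[-0.7,0.01,0],"rotation":[0,0,0.122],"claw":0.7}]'

```text
clock: 18.47
tcp_pos: [0.5419, -0.2119, 0.1736]
orientation: [-2.405, -2.019, 0.0]
contact_force: [-0.4, 0.1, 0.6]
grip_width: 0.0598
gripper_force: 0.0
```

```bash
python3 plan.py -10.2 .542 -.215 .037
```

```text
t 18.4667 tcp [ 0.5419 -0.2119  0.1736] w 0.0598 F 0.0 j7 -0.05 rot [-0.0007 -0.0005  0.0021]
[ 0.542 -0.215  0.037] from cur axes [-0.021  0.006  0.91 ] in psi axes [-0.02   0.004  0.91 ]
```

Request:
drive_tool --rows '[{"offset":[-0.02,0.005,0.05],"rotation":[0,0,0],"claw":0.7},{"offset":[-0.02,0.005,0.15],"rotation":[0,0,0],"claw":0.7},{"offset":[-0.02,0.005,0.3],"rotation":[0,0,0],"claw":0.7},{"offset":[-0.02,0.005,0.45],"rotation":[0,0,0],"claw":0.7},{"offset":[-0.02,0.005,0.6],"rotation":[0,0,0],"claw":0.7},{"offset":[-0.02,0.005,0.75],"rotation":[0,0,0],"claw":0.7},{"offset":[-0.02,0.005,0.85],"rotation":[0,0,0],"claw":0.7},{"offset":[-0.02,0.005,0.91],"rotation":[0,0,0],"claw":0.7},{"offset":[-0.02,0.005,0.91],"rotation":[0,0,0],"claw":0.7},{"offset":[-0.02,0.005,0.91],"rotation":[0,0,0],"claw":0.7}]'

```text
clock: 19.3
tcp_pos: [0.5424, -0.2164, 0.0377]
orientation: [-2.408, -2.017, 0.0]
contact_force: [-0.4, -0.3, 0.4]
grip_width: 0.0598
gripper_force: 0.0
```

Request:
drive_tool --rows '[{"offset":[0,0,0],"rotation":[0,0,0],"claw":0.55},{"offset":[0,0,0],"rotation":[0,0,0],"claw":0.45},{"offset":[0,0,0],"rotation":[0,0,0],"claw":0.38},{"offset":[0,0,0],"rotation":[0,0,0],"claw":0.32},{"offset":[0,0,0],"rotation":[0,0,0],"claw":0.28},{"offset":[0,0,0],"rotation":[0,0,0],"claw":0.24},{"offset":[0,0,0],"rotation":[0,0,0],"claw":0.18},{"offset":[0,0,0],"rotation":[0,0,0],"claw":0.1},{"offset":[0,0,0],"rotation":[0,0,0],"claw":0.05},{"offset":[0,0,0],"rotation":[0,0,0],"claw":0.05},{"offset":[0,0,0],"rotation":[0,0,0],"claw":0.05}]'

```text
clock: 20.22
tcp_pos: [0.5426, -0.217, 0.0383]
orientation: [2.409, 2.016, 0.0]
contact_force: [-1.0, 0.1, 5.6]
grip_width: 0.0201
gripper_force: 24.2
```

Request:
drive_tool --rows '[{"offset":[0,0,-0.03],"rotation":[0,0,0],"claw":0.05},{"offset":[0,0,-0.1],"rotation":[0,0,0],"claw":0.05},{"offset":[0,0,-0.2],"rotation":[0,0,0],"claw":0.05},{"offset":[0,0,-0.35],"rotation":[0,0,0],"claw":0.05},{"offset":[0,0,-0.5],"rotation":[0,0,0],"claw":0.05},{"offset":[0,0,-0.65],"rotation":[0,0,0],"claw":0.05},{"offset":[0,0,-0.8],"rotation":[0,0,0],"claw":0.05},{"offset":[0,0,-0.9],"rotation":[0,0,0],"claw":0.05},{"offset":[0,0,-0.9],"rotation":[0,0,0],"claw":0.05},{"offset":[0,0,-0.9],"rotation":[0,0,0],"claw":0.05}]'

```text
clock: 21.05
tcp_pos: [0.5427, -0.217, 0.1739]
orientation: [2.408, 2.015, 0.002]
contact_force: [-0.5, -0.1, -0.7]
grip_width: 0.0204
gripper_force: 24.4
```

```bash
python3 plan.py 3.8 .5083 .2301 .17; python3 - <<'E'
from bench import *
from h import *
f=grab_frame("side")
cv2.imwrite("pics/s6.png",cv2.resize(f["frame"][100:400,180:480,::-1],(600,600)))
E
```

```text
t 21.05 tcp [ 0.5427 -0.217   0.1739] w 0.0204 F 24.4 j7 -0.05 rot [ 0.001   0.0004 -0.1217]
[0.5083 0.2301 0.17  ] from cur axes [ 2.894 -0.751  0.023] in psi axes [ 2.989 -0.031  0.026]
```

View pics/s6.png

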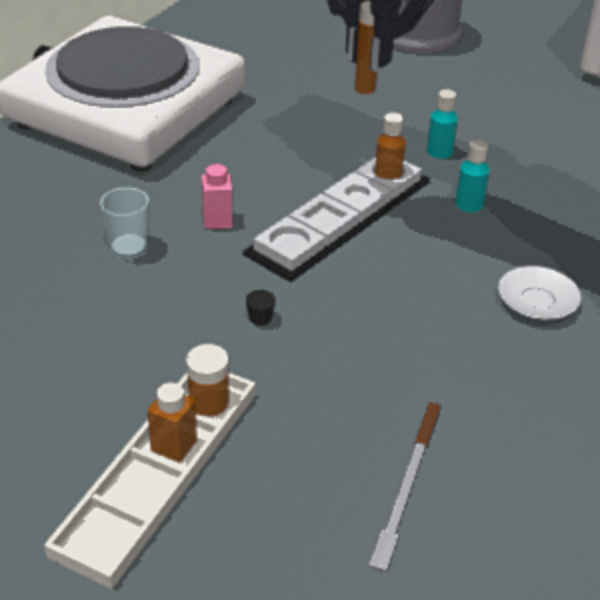

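The vial is held upright, and the jar and square stand in compartments 4 and 3. Next I carry the vial over.

Request:
drive_tool --rows '[{"offset":[0.1,-0.03,0],"rotation":[0,0,0],"claw":0.05},{"offset":[0.25,-0.07,0],"rotation":[0,0,0],"claw":0.05},{"offset":[0.4,-0.1,0],"rotation":[0,0,0],"claw":0.05},{"offset":[0.55,-0.14,0],"rotation":[0,0,0],"claw":0.05},{"offset":[0.73,-0.19,0],"rotation":[0,0,0],"claw":0.05},{"offset":[0.93,-0.24,0],"rotation":[0,0,0],"claw":0.05}]'

```text
clock: 21.6
tcp_pos: [0.53, -0.0729, 0.1713]
orientation: [-2.409, -2.013, 0.003]
contact_force: [-0.7, 0.6, -0.4]
grip_width: 0.0205
gripper_force: 24.4
```

Request:
drive_tool --rows '[{"offset":[0.18,-0.05,0],"rotation":[0,0,0],"claw":0.05},{"offset":[0.36,-0.1,0],"rotation":[0,0,0],"claw":0.05},{"offset":[0.54,-0.14,0],"rotation":[0,0,0],"claw":0.05},{"offset":[0.72,-0.19,0],"rotation":[0,0,0],"claw":0.05},{"offset":[0.9,-0.24,0],"rotation":[0,0,0],"claw":0.05}]'

```text
clock: 22.02
tcp_pos: [0.5185, 0.0671, 0.1714]
orientation: [-2.408, -2.015, 0.003]
contact_force: [0.5, -0.7, -1.6]
grip_width: 0.0205
gripper_force: 24.4
```

Request:
drive_tool --rows '[{"offset":[0.18,-0.05,0],"rotation":[0,0,-0.03],"claw":0.05},{"offset":[0.36,-0.1,0],"rotation":[0,0,-0.06],"claw":0.05},{"offset":[0.54,-0.14,0],"rotation":[0,0,-0.09],"claw":0.05},{"offset":[0.7,-0.19,0],"rotation":[0,0,-0.122],"claw":0.05},{"offset":[0.85,-0.22,0],"rotation":[0,0,-0.122],"claw":0.05},{"offset":[0.95,-0.25,0],"rotation":[0,0,-0.122],"claw":0.05},{"offset":[1.0,-0.26,0],"rotation":[0,0,-0.122],"claw":0.05},{"offset":[1.0,-0.26,0],"rotation":[0,0,-0.122],"claw":0.05},{"offset":[1.0,-0.26,0],"rotation":[0,0,-0.122],"claw":0.05},{"offset":[1.0,-0.26,0],"rotation":[0,0,-0.122],"claw":0.05}]'

```text
clock: 22.85
tcp_pos: [0.5079, 0.2187, 0.1722]
orientation: [2.148, 2.292, -0.003]
contact_force: [-0.4, -0.3, -1.0]
grip_width: 0.0201
gripper_force: 24.4
```

```bash
python3 plan.py 3.8 .5083 .2301 .031
```

```text
t 22.85 tcp [0.5079 0.2187 0.1722] w 0.0201 F 24.4 j7 -0.68 rot [-0.0005  0.0007 -0.0006]
[0.5083 0.2301 0.031 ] from cur axes [0.077 0.009 0.941] in psi axes [0.076 0.008 0.941]
```

Request:
drive_tool --rows '[{"offset":[0.03,0.008,0.05],"rotation":[0,0,0],"claw":0.05},{"offset":[0.05,0.008,0.15],"rotation":[0,0,0],"claw":0.05},{"offset":[0.05,0.008,0.3],"rotation":[0,0,0],"claw":0.05},{"offset":[0.05,0.008,0.45],"rotation":[0,0,0],"claw":0.05},{"offset":[0.05,0.008,0.6],"rotation":[0,0,0],"claw":0.05},{"offset":[0.05,0.008,0.7],"rotation":[0,0,0],"claw":0.05},{"offset":[0.05,0.008,0.78],"rotation":[0,0,0],"claw":0.05},{"offset":[0.05,0.008,0.78],"rotation":[0,0,0],"claw":0.05},{"offset":[0.05,0.008,0.78],"rotation":[0,0,0],"claw":0.05},{"offset":[0.05,0.008,0.78],"rotation":[0,0,0],"claw":0.05}]'

```text
clock: 23.68
tcp_pos: [0.5091, 0.2283, 0.0566]
orientation: [2.146, 2.294, 0.002]
contact_force: [0.4, -0.4, 0.3]
grip_width: 0.0207
gripper_force: 24.4
```

```bash
python3 plan.py 3.8 .5083 .2261 .031
```

```text
t 23.6833 tcp [0.5091 0.2283 0.0566] w 0.0207 F 24.4 j7 -0.79 rot [ 0.0006 -0.0003  0.0001]
[0.5083 0.2261 0.031 ] from cur axes [-0.015 -0.007  0.17 ] in psi axes [-0.015 -0.007  0.17 ]
```

Request:
drive_tool --rows '[{"offset":[-0.01,-0.005,0.02],"rotation":[0,0,0],"claw":0.05},{"offset":[-0.01,-0.005,0.05],"rotation":[0,0,0],"claw":0.05},{"offset":[-0.01,-0.005,0.08],"rotation":[0,0,0],"claw":0.05},{"offset":[-0.01,-0.005,0.11],"rotation":[0,0,0],"claw":0.05},{"offset":[-0.01,-0.005,0.135],"rotation":[0,0,0],"claw":0.05},{"offset":[-0.01,-0.005,0.15],"rotation":[0,0,0],"claw":0.05},{"offset":[-0.01,-0.005,0.16],"rotation":[0,0,0],"claw":0.05},{"offset":[-0.01,-0.005,0.165],"rotation":[0,0,0],"claw":0.05},{"offset":[-0.01,-0.005,0.165],"rotation":[0,0,0],"claw":0.05},{"offset":[-0.01,-0.005,0.165],"rotation":[0,0,0],"claw":0.05}]'

```text
clock: 24.52
tcp_pos: [0.5076, 0.2266, 0.0322]
orientation: [2.145, 2.294, -0.001]
contact_force: [-4.7, -3.0, 14.4]
grip_width: 0.0205
gripper_force: 25.8
```

Touching (14 N). Releasing.

Request:
drive_tool --rows '[{"offset":[0,0,0],"rotation":[0,0,0],"claw":0.26},{"offset":[0,0,0],"rotation":[0,0,0],"claw":0.3},{"offset":[0,0,0],"rotation":[0,0,0],"claw":0.37},{"offset":[0,0,0],"rotation":[0,0,0],"claw":0.5},{"offset":[0,0,0],"rotation":[0,0,0],"claw":0.6},{"offset":[0,0,0],"rotation":[0,0,0],"claw":0.65},{"offset":[0,0,0],"rotation":[0,0,0],"claw":0.65},{"offset":[0,0,-0.1],"rotation":[0,0,0],"claw":0.65},{"offset":[0,0,-0.3],"rotation":[0,0,0],"claw":0.65},{"offset":[0,0,-0.5],"rotation":[0,0,0],"claw":0.7},{"offset":[0,0,-0.7],"rotation":[0,0,0],"claw":0.7},{"offset":[0,0,-0.9],"rotation":[0,0,0],"claw":0.7},{"offset":[0,0,-1.0],"rotation":[0,0,0],"claw":0.7},{"offset":[0,0,-1.0],"rotation":[0,0,0],"claw":0.7},{"offset":[0,0,-1.0],"rotation":[0,0,0],"claw":0.7}]'

```text
clock: 25.77
tcp_pos: [0.5082, 0.2266, 0.1817]
orientation: [2.145, 2.294, 0.002]
contact_force: [-0.2, -0.3, -0.7]
grip_width: 0.0596
gripper_force: 0.0
```

```bash
python3 plan.py -10.2 .531 -.2695 .18; python3 - <<'E'
from bench import *
from tray import *
print("side");caps(grab_frame("side"),[("jar",.058),("square",.070),("vial",.096)])
E
```

```text
t 25.7667 tcp [0.5082 0.2266 0.1817] w 0.0596 F 0.0 j7 -0.68 rot [ 0.0009 -0.0003  0.1224]
[ 0.531  -0.2695  0.18  ] from cur axes [-3.31  -0.069  0.01 ] in psi axes [-3.228  0.735  0.011]
side
jar 274 world [515.  119.8] tray [ -0.7 -82.6]
square 126 world [511.6 178. ] tray [ -0.2 -24.3]
vial 135 world [507.4 228.7] tray [-1.1 26.6]
```

Request:
drive_tool --rows '[{"offset":[-0.15,0,0],"rotation":[0,0,0],"claw":0.75},{"offset":[-0.35,-0.01,0],"rotation":[0,0,0],"claw":0.75},{"offset":[-0.55,-0.01,0],"rotation":[0,0,0],"claw":0.75},{"offset":[-0.75,-0.02,0],"rotation":[0,0,0],"claw":0.75},{"offset":[-0.95,-0.02,0],"rotation":[0,0,0],"claw":0.75}]'

```text
clock: 26.23
tcp_pos: [0.5129, 0.0825, 0.1792]
orientation: [-2.144, -2.294, 0.004]
contact_force: [-0.6, 0.0, -1.3]
grip_width: 0.0642
gripper_force: 0.0
```

Request:
drive_tool --rows '[{"offset":[-0.2,0,0],"rotation":[0,0,0],"claw":0.75},{"offset":[-0.4,-0.01,0],"rotation":[0,0,0],"claw":0.75},{"offset":[-0.6,-0.01,0],"rotation":[0,0,0],"claw":0.75},{"offset":[-0.8,-0.02,0],"rotation":[0,0,0],"claw":0.75},{"offset":[-0.95,-0.02,0],"rotation":[0,0,0],"claw":0.75}]'

```text
clock: 26.65
tcp_pos: [0.5194, -0.0613, 0.1791]
orientation: [-2.147, -2.291, 0.005]
contact_force: [-0.3, -0.2, 0.1]
grip_width: 0.0641
gripper_force: 0.0
```

Request:
drive_tool --rows '[{"offset":[-0.2,0,0],"rotation":[0,0,0.03],"claw":0.75},{"offset":[-0.4,-0.01,0],"rotation":[0,0,0.06],"claw":0.75},{"offset":[-0.6,-0.01,0],"rotation":[0,0,0.09],"claw":0.75},{"offset":[-0.8,-0.02,0],"rotation":[0,0,0.122],"claw":0.75},{"offset":[-0.9,-0.02,0],"rotation":[0,0,0.122],"claw":0.75},{"offset":[-0.9,-0.02,0],"rotation":[0,0,0.122],"claw":0.75},{"offset":[-0.9,-0.02,0],"rotation":[0,0,0.122],"claw":0.75}]'

```text
clock: 27.23
tcp_pos: [0.5258, -0.1936, 0.1792]
orientation: [-2.409, -2.013, 0.003]
contact_force: [0.2, 0.7, -0.3]
grip_width: 0.0639
gripper_force: 0.0
```

```bash
python3 plan.py -10.2 .531 -.2695 .18
```

```text
t 27.2333 tcp [ 0.5258 -0.1936  0.1792] w 0.0639 F 0.0 j7 -0.07 rot [-0.0016 -0.0002 -0.0004]
[ 0.531  -0.2695  0.18  ] from cur axes [-0.492  0.124 -0.006] in psi axes [-0.492  0.124 -0.005]
```

Request:
drive_tool --rows '[{"offset":[-0.15,0.04,0],"rotation":[0,0,0],"claw":0.75},{"offset":[-0.3,0.08,0],"rotation":[0,0,0],"claw":0.75},{"offset":[-0.42,0.11,0],"rotation":[0,0,0],"claw":0.75},{"offset":[-0.475,0.124,0],"rotation":[0,0,0],"claw":0.75},{"offset":[-0.475,0.124,0],"rotation":[0,0,0],"claw":0.75},{"offset":[-0.475,0.124,0],"rotation":[0,0,0],"claw":0.75},{"offset":[-0.475,0.124,0],"rotation":[0,0,0],"claw":0.75}]'

```text
clock: 27.82
tcp_pos: [0.5329, -0.2641, 0.1808]
orientation: [-2.405, -2.019, -0.001]
contact_force: [-1.0, 1.5, 1.3]
grip_width: 0.0641
gripper_force: 0.0
```

```bash
python3 plan.py -10.2 .531 -.2695 .027
```

```text
t 27.8167 tcp [ 0.5329 -0.2641  0.1808] w 0.0641 F 0.0 j7 0.05 rot [-0.0003 -0.0006  0.0018]
[ 0.531  -0.2695  0.027 ] from cur axes [-0.039 -0.006  1.025] in psi axes [-0.038 -0.006  1.025]
```

Request:
drive_tool --rows '[{"offset":[-0.03,-0.006,0.05],"rotation":[0,0,0],"claw":0.75},{"offset":[-0.03,-0.006,0.15],"rotation":[0,0,0],"claw":0.75},{"offset":[-0.03,-0.006,0.3],"rotation":[0,0,0],"claw":0.75},{"offset":[-0.03,-0.006,0.45],"rotation":[0,0,0],"claw":0.75},{"offset":[-0.03,-0.006,0.6],"rotation":[0,0,0],"claw":0.75},{"offset":[-0.03,-0.006,0.75],"rotation":[0,0,0],"claw":0.75},{"offset":[-0.03,-0.006,0.85],"rotation":[0,0,0],"claw":0.75},{"offset":[-0.03,-0.006,0.9],"rotation":[0,0,0],"claw":0.75},{"offset":[-0.03,-0.006,0.9],"rotation":[0,0,0],"claw":0.75},{"offset":[-0.03,-0.006,0.9],"rotation":[0,0,0],"claw":0.75},{"offset":[-0.03,-0.006,0.9],"rotation":[0,0,0],"claw":0.75}]'

```text
clock: 28.73
tcp_pos: [0.5319, -0.2708, 0.0471]
orientation: [2.408, 2.016, 0.002]
contact_force: [0.1, 0.8, 0.1]
grip_width: 0.0638
gripper_force: 0.0
```

```bash
python3 plan.py -10.2 .531 -.2695 .027
```

```text
t 28.7333 tcp [ 0.5319 -0.2708  0.0471] w 0.0638 F 0.0 j7 -0.01 rot [0.0009 0.0001 0.0006]
[ 0.531  -0.2695  0.027 ] from cur axes [ 0.008 -0.008  0.134] in psi axes [ 0.008 -0.008  0.134]
```

Request:
drive_tool --rows '[{"offset":[0.006,-0.006,0.05],"rotation":[0,0,0],"claw":0.75},{"offset":[0.006,-0.006,0.1],"rotation":[0,0,0],"claw":0.75},{"offset":[0.006,-0.006,0.134],"rotation":[0,0,0],"claw":0.75},{"offset":[0.006,-0.006,0.134],"rotation":[0,0,0],"claw":0.75},{"offset":[0.006,-0.006,0.134],"rotation":[0,0,0],"claw":0.65},{"offset":[0.006,-0.006,0.134],"rotation":[0,0,0],"claw":0.55},{"offset":[0.006,-0.006,0.134],"rotation":[0,0,0],"claw":0.48},{"offset":[0.006,-0.006,0.134],"rotation":[0,0,0],"claw":0.42},{"offset":[0.006,-0.006,0.134],"rotation":[0,0,0],"claw":0.36},{"offset":[0.006,-0.006,0.134],"rotation":[0,0,0],"claw":0.3},{"offset":[0.006,-0.006,0.134],"rotation":[0,0,0],"claw":0.2},{"offset":[0.006,-0.006,0.134],"rotation":[0,0,0],"claw":0.15},{"offset":[0.006,-0.006,0.134],"rotation":[0,0,0],"claw":0.15},{"offset":[0.006,-0.006,0.134],"rotation":[0,0,0],"claw":0.15}]'

```text
clock: 29.9
tcp_pos: [0.5307, -0.2699, 0.0264]
orientation: [2.409, 2.016, 0.001]
contact_force: [-0.7, -0.2, 5.7]
grip_width: 0.0311
gripper_force: 24.9
```

Request:
drive_tool --rows '[{"offset":[0,0,-0.03],"rotation":[0,0,0],"claw":0.15},{"offset":[0,0,-0.1],"rotation":[0,0,0],"claw":0.15},{"offset":[0,0,-0.2],"rotation":[0,0,0],"claw":0.15},{"offset":[0,0,-0.35],"rotation":[0,0,0],"claw":0.15},{"offset":[0,0,-0.5],"rotation":[0,0,0],"claw":0.15},{"offset":[0,0,-0.65],"rotation":[0,0,0],"claw":0.15},{"offset":[0,0,-0.8],"rotation":[0,0,0],"claw":0.15},{"offset":[0,0,-0.93],"rotation":[0,0,0],"claw":0.15},{"offset":[0,0,-0.98],"rotation":[0,0,0],"claw":0.15},{"offset":[0,0,-0.98],"rotation":[0,0,0],"claw":0.15},{"offset":[0,0,-0.98],"rotation":[0,0,0],"claw":0.15}]'

```text
clock: 30.82
tcp_pos: [0.5297, -0.2696, 0.1726]
orientation: [-2.409, -2.016, 0.001]
contact_force: [1.2, -0.2, -2.0]
grip_width: 0.031
gripper_force: 25.5
```

```bash
python3 plan.py 3.8 .5044 .2895 .17; python3 - <<'E'
from bench import *
from h import *
f=grab_frame("side")
cv2.imwrite("pics/s7.png",cv2.resize(f["frame"][60:400,160:500,::-1],(600,600)))
E
```

```text
t 30.8167 tcp [ 0.5297 -0.2696  0.1726] w 0.031 F 25.5 j7 0.05 rot [-0.0003 -0.     -0.1217]
[0.5044 0.2895 0.17  ] from cur axes [ 3.64  -0.823  0.018] in psi axes [3.731 0.079 0.017]
```

View pics/s7.png

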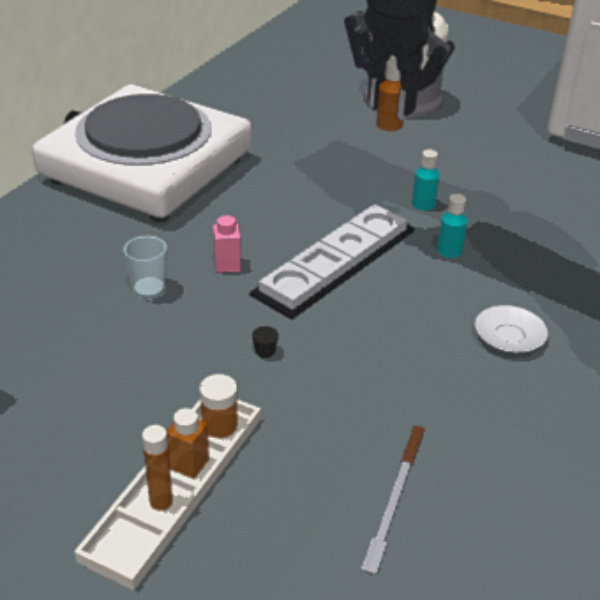

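The bottle is held upright and the first three are standing in the tray. Carrying the bottle to compartment 1.

Request:
drive_tool --rows '[{"offset":[0.1,-0.02,0],"rotation":[0,0,0],"claw":0.15},{"offset":[0.25,-0.06,0],"rotation":[0,0,0],"claw":0.15},{"offset":[0.4,-0.09,0],"rotation":[0,0,0],"claw":0.15},{"offset":[0.57,-0.13,0],"rotation":[0,0,0],"claw":0.15},{"offset":[0.75,-0.17,0],"rotation":[0,0,0],"claw":0.15},{"offset":[0.93,-0.21,0],"rotation":[0,0,0],"claw":0.15}]'

```text
clock: 31.37
tcp_pos: [0.5225, -0.1245, 0.1716]
orientation: [-2.407, -2.015, 0.002]
contact_force: [0.3, -0.1, -0.0]
grip_width: 0.0311
gripper_force: 25.5
```

Request:
drive_tool --rows '[{"offset":[0.18,-0.04,0],"rotation":[0,0,0],"claw":0.15},{"offset":[0.36,-0.08,0],"rotation":[0,0,0],"claw":0.15},{"offset":[0.55,-0.12,0],"rotation":[0,0,0],"claw":0.15},{"offset":[0.74,-0.17,0],"rotation":[0,0,0],"claw":0.15},{"offset":[0.93,-0.21,0],"rotation":[0,0,0],"claw":0.15}]'

```text
clock: 31.78
tcp_pos: [0.5156, 0.0183, 0.1717]
orientation: [-2.407, -2.016, 0.003]
contact_force: [0.1, 0.2, -0.5]
grip_width: 0.0312
gripper_force: 25.5
```

Request:
drive_tool --rows '[{"offset":[0.18,-0.04,0],"rotation":[0,0,-0.03],"claw":0.15},{"offset":[0.36,-0.08,0],"rotation":[0,0,-0.06],"claw":0.15},{"offset":[0.55,-0.12,0],"rotation":[0,0,-0.09],"claw":0.15},{"offset":[0.74,-0.17,0],"rotation":[0,0,-0.122],"claw":0.15},{"offset":[0.93,-0.21,0],"rotation":[0,0,-0.122],"claw":0.15},{"offset":[0.93,-0.21,0],"rotation":[0,0,-0.122],"claw":0.15}]'

```text
clock: 32.28
tcp_pos: [0.5084, 0.1668, 0.1723]
orientation: [-2.132, -2.301, -0.003]
contact_force: [1.1, 0.6, -0.6]
grip_width: 0.0312
gripper_force: 25.4
```

```bash
python3 plan.py 3.8 .5044 .2895 .17
```

```text
t 32.2833 tcp [0.5084 0.1668 0.1723] w 0.0312 F 25.4 j7 -0.56 rot [-0.0007 -0.0022  0.005 ]
[0.5044 0.2895 0.17  ] from cur axes [0.818 0.036 0.019] in psi axes [0.818 0.027 0.015]
```

Request:
drive_tool --rows '[{"offset":[0.15,0,0],"rotation":[0,0,0],"claw":0.15},{"offset":[0.3,0.01,0],"rotation":[0,0,0],"claw":0.15},{"offset":[0.45,0.02,0],"rotation":[0,0,0],"claw":0.15},{"offset":[0.6,0.025,0],"rotation":[0,0,0],"claw":0.15},{"offset":[0.72,0.03,0],"rotation":[0,0,0],"claw":0.15},{"offset":[0.8,0.03,0],"rotation":[0,0,0],"claw":0.15},{"offset":[0.8,0.03,0],"rotation":[0,0,0],"claw":0.15},{"offset":[0.8,0.03,0],"rotation":[0,0,0],"claw":0.15},{"offset":[0.8,0.03,0],"rotation":[0,0,0],"claw":0.15},{"offset":[0.8,0.03,0],"rotation":[0,0,0],"claw":0.15},{"offset":[0.8,0.03,0],"rotation":[0,0,0],"claw":0.15}]'

```text
clock: 33.2
tcp_pos: [0.5078, 0.2774, 0.1728]
orientation: [2.148, 2.292, -0.001]
contact_force: [-0.0, 0.0, -0.2]
grip_width: 0.0313
gripper_force: 25.5
```

```bash
python3 plan.py 3.8 .5044 .2895 .020
```

```text
t 33.2 tcp [0.5078 0.2774 0.1728] w 0.0313 F 25.5 j7 -0.78 rot [-0.0001  0.0004 -0.0007]
[0.5044 0.2895 0.02  ] from cur axes [ 0.083 -0.017  1.019] in psi axes [ 0.082 -0.017  1.019]
```

Request:
drive_tool --rows '[{"offset":[0.05,-0.01,0],"rotation":[0,0,0],"claw":0.15},{"offset":[0.083,-0.017,0.05],"rotation":[0,0,0],"claw":0.15},{"offset":[0.083,-0.017,0.15],"rotation":[0,0,0],"claw":0.15},{"offset":[0.083,-0.017,0.3],"rotation":[0,0,0],"claw":0.15},{"offset":[0.083,-0.017,0.45],"rotation":[0,0,0],"claw":0.15},{"offset":[0.083,-0.017,0.6],"rotation":[0,0,0],"claw":0.15},{"offset":[0.083,-0.017,0.7],"rotation":[0,0,0],"claw":0.15},{"offset":[0.083,-0.017,0.78],"rotation":[0,0,0],"claw":0.15},{"offset":[0.083,-0.017,0.78],"rotation":[0,0,0],"claw":0.15},{"offset":[0.083,-0.017,0.78],"rotation":[0,0,0],"claw":0.15},{"offset":[0.083,-0.017,0.78],"rotation":[0,0,0],"claw":0.15}]'

```text
clock: 34.12
tcp_pos: [0.5045, 0.2919, 0.0568]
orientation: [2.145, 2.295, 0.002]
contact_force: [0.7, 0.1, -0.7]
grip_width: 0.0312
gripper_force: 25.5
```

```bash
python3 plan.py 3.8 .5044 .2895 .020; python3 - <<'E'
from bench import *
from h import *
f=grab_frame("side")
cv2.imwrite("pics/s8.png",cv2.resize(f["frame"][200:400,160:360,::-1],(600,600)))
E
```

```text
t 34.1167 tcp [0.5045 0.2919 0.0568] w 0.0312 F 25.5 j7 -0.89 rot [ 0.0006 -0.0005  0.0005]
[0.5044 0.2895 0.02  ] from cur axes [-0.016 -0.002  0.245] in psi axes [-0.016 -0.002  0.245]
```

View pics/s8.png

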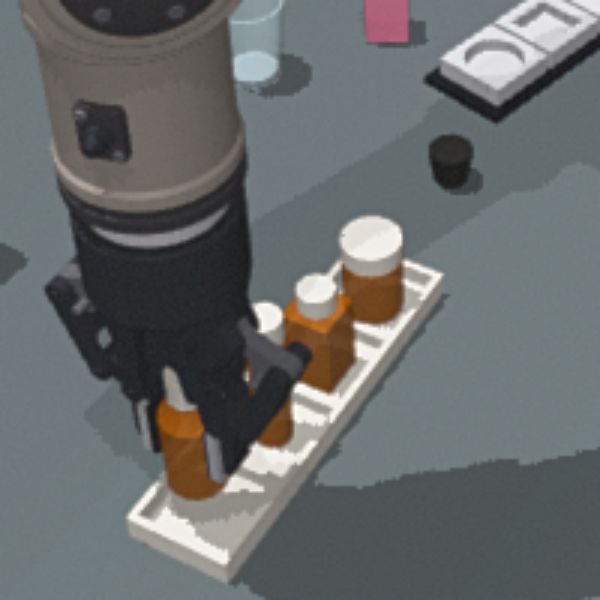

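Request:
drive_tool --rows '[{"offset":[-0.01,0,0.03],"rotation":[0,0,0],"claw":0.15},{"offset":[-0.015,0,0.07],"rotation":[0,0,0],"claw":0.15},{"offset":[-0.015,0,0.11],"rotation":[0,0,0],"claw":0.15},{"offset":[-0.015,0,0.15],"rotation":[0,0,0],"claw":0.15},{"offset":[-0.015,0,0.18],"rotation":[0,0,0],"claw":0.15},{"offset":[-0.015,0,0.2],"rotation":[0,0,0],"claw":0.15},{"offset":[-0.015,0,0.22],"rotation":[0,0,0],"claw":0.15},{"offset":[-0.015,0,0.235],"rotation":[0,0,0],"claw":0.15},{"offset":[-0.015,0,0.235],"rotation":[0,0,0],"claw":0.15},{"offset":[-0.015,0,0.235],"rotation":[0,0,0],"claw":0.15}]'

```text
clock: 35.0
tcp_pos: [0.5043, 0.2891, 0.0207]
orientation: [2.146, 2.295, 0.0]
contact_force: [0.2, 0.3, -0.4]
grip_width: 0.0311
gripper_force: 25.4
```

Request:
drive_tool --rows '[{"offset":[0,0,0.004],"rotation":[0,0,0],"claw":0.15},{"offset":[0,0,0.008],"rotation":[0,0,0],"claw":0.15},{"offset":[0,0,0.012],"rotation":[0,0,0],"claw":0.15},{"offset":[0,0,0.012],"rotation":[0,0,0],"claw":0.15},{"offset":[0,0,0.012],"rotation":[0,0,0],"claw":0.15}]'

```text
clock: 35.42
tcp_pos: [0.5044, 0.2891, 0.0203]
orientation: [2.145, 2.294, 0.001]
contact_force: [-2.9, -2.6, 13.1]
grip_width: 0.0312
gripper_force: 26.6
```

Touching (13 N). Releasing and rising.

Request:
drive_tool --rows '[{"offset":[0,0,0],"rotation":[0,0,0],"claw":0.38},{"offset":[0,0,0],"rotation":[0,0,0],"claw":0.42},{"offset":[0,0,0],"rotation":[0,0,0],"claw":0.5},{"offset":[0,0,0],"rotation":[0,0,0],"claw":0.6},{"offset":[0,0,0],"rotation":[0,0,0],"claw":0.7},{"offset":[0,0,0],"rotation":[0,0,0],"claw":0.7},{"offset":[0,0,-0.1],"rotation":[0,0,0],"claw":0.7},{"offset":[0,0,-0.3],"rotation":[0,0,0],"claw":0.7},{"offset":[0,0,-0.5],"rotation":[0,0,0],"claw":0.7},{"offset":[0,0,-0.7],"rotation":[0,0,0],"claw":0.7},{"offset":[0,0,-0.9],"rotation":[0,0,0],"claw":0.7},{"offset":[0,0,-1.0],"rotation":[0,0,0],"claw":0.7},{"offset":[0,0,-1.0],"rotation":[0,0,0],"claw":0.7},{"offset":[0,0,-1.0],"rotation":[0,0,0],"claw":0.7},{"offset":[0,0,-1.0],"rotation":[0,0,0],"claw":0.7},{"offset":[0,0,-1.0],"rotation":[0,0,0],"claw":0.7}]'

```text
clock: 36.75
tcp_pos: [0.5034, 0.2882, 0.1673]
orientation: [-2.145, -2.294, 0.004]
contact_force: [-0.3, 0.3, -0.7]
grip_width: 0.0599
gripper_force: 0.0
```

```bash
python3 - <<'E'
from bench import *
from tray import *
f=grab_frame("side");caps(f,[("jar",.058),("square",.070),("vial",.096),("bottle",.082)])
cv2.imwrite("pics/s9.png",cv2.resize(f["frame"][200:400,160:360,::-1],(600,600)))
E
```

```text
jar 271 world [514.9 119.8] tray [ -0.8 -82.6]
square 128 world [511.3 177.9] tray [ -0.5 -24.3]
square 39 world [499.5 294.4] tray [-4.6 92.7]
vial 122 world [506.4 228.7] tray [-2.  26.7]
bottle 136 world [504.1 289.1] tray [-0.4 87.2]
```

View pics/s9.png

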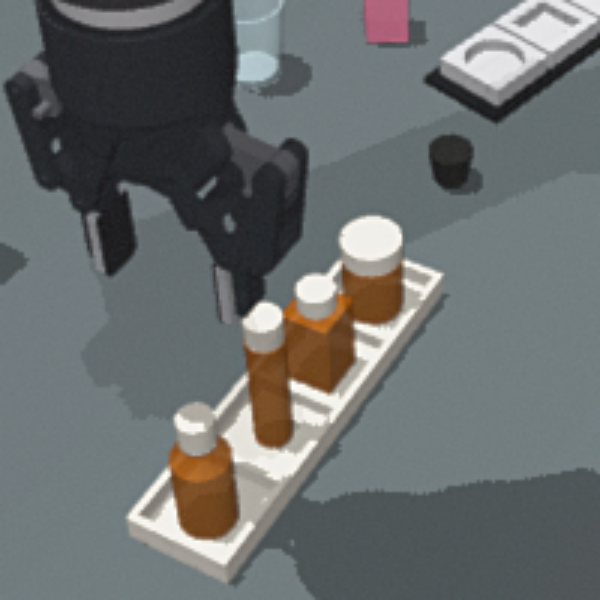

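All four stand upright, one to a compartment and within tolerance. The gripper is clear.

```bash
python3 -c "
from bench import *
print(hand_in())"
```

```text
the job is handed in; nothing more can be done
None
```

I moved all four containers into the tray in reverse order (bottle, vial, square, jar from the robot's left) and handed the job in at about 37 s; the last picture showed each upright, released and within tolerance, but no verdict was returned.

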